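# Thread the lid onto the leaning storage jar

## Robot

A 6-joint arm with a two-finger parallel gripper is mounted at the origin on the work surface. World frame = base frame: x ahead of the robot, y to its left, z up, the work surface at z = 0. Lengths are in m, angles in rad, forces in N, time in s.
With the tool pointing down it reaches from about 0.375 to 0.9 m from the base axis. Payload 3.1 kg.
Tool frame: the origin (TCP) lies on the centre line of the jaws, within the pads' length; the fingertips stand r.nose_length ahead of it and the grasp point (between the pads) lies 2 mm behind it (r.nose_length is the distance from the TCP to the fingertips, in m); z points along the fingers, y is the direction in which the jaws open and shut (so a half turn about z gives the same grasp; the last joint's range is limited). The gripper opens to 87 mm and grips with 3 to 60 N. Pads are 19 mm wide; open, the fingers measure 117 mm over their backs; the gripper's body (75 mm by 190 mm) begins 51 mm behind the grasp point.
Start: joints at [1.058, 0.527, 1.433, -0, 1.181, -0.178], TCP at [0.205, 0.59, 0.24] pointing down, gripper open.
Joint ranges: [-3.08, 3.08], [-0.75, 2.2], [0.22, 2.44], [-1.43, 4.57], [0, 2.65], [-2.85, 2.85]. Speed limits (rad/s): [2.79, 2.79, 3.14, 3.14, 3.14, 3.14].

## Interface

Orientations are given as [roll, pitch, yaw] about the fixed x, y, z axes, in that order (R = Rz(yaw) Ry(pitch) Rx(roll)).
In Python, from workcell import r gives the robot as it stands.
- The arm moves only by the tool servo_tool, never from a script. Its arguments are lists of equal length, an entry for each row: "linear": the shift along the tool's x, y, z in m, a list of three; "rotation": the turn, a rotation vector about the tool's x, y, z in degrees, a list of three. A call has 1 to 8 rows; each row shifts and turns the commanded pose from where the row before left it, along the tool's axes as they then stand; what a row does not reach is not made up. A row lasts 1/8 s, in which the tool goes at most 62.5 mm and 10.7 degrees, less where a joint would pass 70% of its speed; a pose out of reach is approached as far as the arm can. A call with a gripper value outside its range is refused whole. "gripper" is the gripper command: -1 is shut, 1 is fully open, values between are in proportion, set as the call begins (left out, the last holds). The fingers move at their own pace and stop on an object; "grip_force" is the grip in N (left out, the last holds). Time passes only in rows, so rows that do not move let the fingers close. It gives the time, the measured TCP pose, the force and the opening at its end, in the units of the state.
- r.get_obs(): the state, without advancing time (a new reading comes with each control period).
- r.capture(name): name is "scene" or "top" or "wrist"; returns a dict with "color" (420x560x3 uint8, red, green, blue), "range_z" (420x560 float32, m along the optical axis (not along the pixel's ray), 0 where there is no reading), "mtx" (3x3 intrinsics, pixels), "k1" (the pictures are not rectified: a ray, as slopes to the right and down, at radius r is drawn at 1 + k1 r^2 times it, then the intrinsics apply), "xyz" and "attitude" of the camera in the world; the wrist camera has in their place "T_tool_cam" (4x4, takes a point from camera to tool coordinates, whose origin is the TCP and whose axes are the flange's). Camera axes: x right, y down, z forward; pixel columns grow to the right and rows downward; lengths in m; the calibration is good to about 2 mm. A picture is of the moment at which its call begins: read the wrist's pose just before it.
- r.finish_job(): hands the job in, once; it reports no verdict.
The state is a dict: "time_s": time; "joint_pos": joint angles; "dq": joint speeds; "effort": joint torques, N m; "eef_pos": TCP position; "ee_rot": TCP orientation; "force": force on the tool from outside, world axes, zero at the start; "torque": the same for the moment, N m; "gripper_width": finger opening in m.
Only numpy, scipy, OpenCV 4.12 (cv2) and the standard library are available. Lean on these libraries where they do the work, as an engineer would, in place of code of your own. Each camera call takes 0.05 s, during which the arm holds its last target.

## Task

Put the steel lid on the storage jar that leans in its wooden cradle: rest it squarely on top of the jar's thread with its red dots about midway between the jar's blue dots. Keeping it resting there, turn it backwards (anticlockwise, looking down on the lid) until the thread drops into place, then screw it down clockwise as far as it goes and let go. Leave the mug, bowl and soap bottle where they stand.

Things in the scene. Friction and masses are not known exactly. Their poses are not given: they have to be found in the camera images.
- jar: White ceramic jar, 112 mm across, fixed in a low wooden cradle, leaning 28 degrees (0.49 rad) from vertical roughly towards the robot; place and yaw vary. Origin: centre of its underside; z runs along the jar's axis out of the mouth, x through one blue dot. Flat shoulder at z = 115 mm, above it a neck 68 mm across with a dark mouth at z = 143 mm and a grey thread round it, 80 mm across.
- jar_thread (a point): On the jar's axis, level with the flat top of the thread (jar z = 133 mm). Three-start thread; for each start, clockwise from its blue dot (seen from above the mouth): -20 to 25 degrees open entry, 25 to 95 a ridge with flat top, over a groove that falls clockwise; 95 to 100 a post up to jar z = 139 mm that stops the lid, on the ridge as in the groove.
- jar_seat (a point): On the jar's axis (jar z = 119 mm), where the lid's origin is when fully home. Along the axis the lid's origin is 13 mm above this while it rests on top of the thread, 4 mm above it after dropping in an entry, and 0 to 1 mm above it when screwed home, the red dots then about 87 degrees clockwise of the blue dots.
- jar_dot (a point): One of three blue dots, 5.6 mm wide and 120 degrees apart, on the jar's shoulder just outside the lid, 50 mm from the axis, each at about the middle of a thread entry; this one lies on the jar's +x side.
- jar_entry (a point): A point in the air above that blue dot, 39.5 mm from the jar's axis at jar z = 161 mm: where a red dot is when the lid lies on top of the thread with its lugs right over the entries. 10 degrees of turn move a red dot 6.9 mm.
- lid: Loose steel screw lid, 91 mm across, 28 mm high, about 170 g, lying mouth down on the worktop left or right of the jar at any yaw. Origin: centre of its lower rim; z up out of its top. Inside the rim three lugs 10 mm wide, 4 mm high, undersides 1 mm above the lower rim, 120 degrees apart, the first on the lid's +x axis; they clear the neck by 1.5 mm.
- lid_grip (a point): Point on the lid's axis 50 mm above its lower rim, in the upper half of the light wooden bar grip: 56 mm long along the lid's x axis, 14 mm thick (along y), from z = 28 to 64 mm of the lid; pinch it across its thickness. The thread is slippery. It sinks in when every lug is wholly in an entry, within 12 degrees of a blue dot, by its weight or a light push; it stays where left.
- lid_dot_a (a point): Red dot, 8 mm wide, on the lid's top near the edge, above the lug on the lid's +x axis, 39.5 mm from the lid's axis.
- lid_dot_b (a point): The like red dot 120 degrees anticlockwise (from above) of dot a.
- lid_dot_c (a point): The like red dot 240 degrees anticlockwise of dot a.
- mug: Blue mug, 80 mm across, 85 mm high, on the other side of the jar from the lid; leave alone. Origin: centre of its underside.
- bowl: Green bowl, 160 mm across, 75 mm high, beyond the jar, to the left; leave alone. Origin: centre of its underside.
- soap: White soap bottle, 64 mm across, 170 mm high, beyond the jar, to the right; leave alone. Origin: centre of its underside.
Things that resemble listed ones, but are neither listed nor needed, are in the scene too. There is more than one size of the lid; the one meant has the size given above.

How it is judged:
By the outcome, as a careful person would: the job done as asked, in the order asked, and still so for the second after the job is handed in, with the robot touching nothing.
It also fails if it takes over 54 s, if anything falls off the work surface, if the arm or the gripper's body presses on something with over 40 N, if the wrist force passes 120 N, or if a joint passes its speed limit or range.

## Working session

There is one attempt and no reset: what is moved stays moved. The work goes in short steps, Python scripts to look and compute and a tool call to move; the robot and the scene stay as the last step left them, time stands still between calls to the robot, and variables do not carry over. Pictures are saved under pics/ and viewed, and the job is handed in when it is done.

Besides the shell and the picture viewer there is one more tool, called after ">>>" as name(argument=value, ...) on one line, values as JSON. servo_tool: Moves the arm, as the interface text tells. Its arguments: {"type":"object","properties":{"linear":{"type":"array"},"rotation":{"type":"array"},"gripper":{"type":"number"},"grip_force":{"type":"number"}},"required":["linear","rotation"]}

```bash
ls; mkdir -p pics
cat > h.py <<'E'
import numpy as np, cv2
from scipy.spatial.transform import Rotation as R
from workcell import r
def rpy(e): return R.from_euler('xyz',e).as_matrix()
def cam(name):
    o=r.get_obs(); c=r.capture(name)
    if name=="wrist":
        T=np.eye(4);T[:3,:3]=rpy(o['ee_rot']);T[:3,3]=o['eef_pos']
        c['T']=T@np.array(c['T_tool_cam'])
    else:
        T=np.eye(4);a=np.array(c['attitude'])
        T[:3,:3]=rpy(a) if a.shape==(3,) else a; T[:3,3]=c['xyz']; c['T']=T
    return c
def slopes(c,uv):
    K=np.array(c['mtx']); uv=np.atleast_2d(uv).astype(float)
    d=np.stack([(uv[:,0]-K[0,2])/K[0,0],(uv[:,1]-K[1,2])/K[1,1]],1)
    s=d.copy()
    for _ in range(20): s=d/(1+c['k1']*(s**2).sum(1,keepdims=True))
    return s
def pts(c,uv,z=None):
    uv=np.atleast_2d(uv); s=slopes(c,uv)
    if z is None: z=c['range_z'][uv[:,1].astype(int),uv[:,0].astype(int)]
    p=np.c_[s,np.ones(len(s))]*np.asarray(z).reshape(-1,1)
    return p@c['T'][:3,:3].T+c['T'][:3,3]
def cloud(c):
    v,u=np.mgrid[0:420,0:560]
    return pts(c,np.c_[u.ravel(),v.ravel()]).reshape(420,560,3)
def proj(c,P):
    P=(np.atleast_2d(P)-c['T'][:3,3])@c['T'][:3,:3]
    s=P[:,:2]/P[:,2:]; s=s*(1+c['k1']*(s**2).sum(1,keepdims=True))
    K=np.array(c['mtx']); return s*[K[0,0],K[1,1]]+K[:2,2]
def save(c,n,box=None,k=1):
    im=c['color'][...,::-1]
    if box: im=im[box[1]:box[3],box[0]:box[2]]
    cv2.imwrite('pics/'+n,cv2.resize(im,None,fx=k,fy=k,interpolation=cv2.INTER_CUBIC))
E
python3 - <<'E'
from h import *
import pickle
print(r.get_obs(), r.nose_length)
for n in('scene','top','wrist'):
    c=cam(n); save(c,n+'0.png'); pickle.dump(c,open(n+'0.pkl','wb')); print(n,c['mtx'],c['k1'],c.get('attitude'),c['T'])
E
```

```text
pics
{'time_s': 0.0, 'joint_pos': array([ 1.05846947e+00,  5.28468032e-01,  1.43389799e+00,  1.10089113e-06,
        1.18137757e+00, -1.78531454e-01]), 'dq': array([ 0.0011483 , -0.00039185,  0.00019524, -0.00093751, -0.00109667,
        0.00218881]), 'effort': array([-3.53522619e-04, -4.40043819e+01, -1.76588559e+01,  6.33081933e-02,
        5.83057653e-02, -1.45943736e-04]), 'eef_pos': array([0.20441637, 0.58989583, 0.23857181]), 'ee_rot': array([-3.13947608e+00, -3.82975333e-04,  2.80779643e+00]), 'force': array([ 0.60749031, -0.5178669 , -0.32544772]), 'torque': array([ 0.00197768,  0.00268458, -0.03853681]), 'gripper_width': 0.08674251096287036} 0.017
scene [[443.15058478   0.         281.97754575]
 [  0.         443.15058478 207.57489641]
 [  0.           0.           1.        ]] -0.09543871737584889 [-2.58058867 -0.01243188  1.34811829] [[ 0.22082526  0.82727609 -0.51657572  1.09336835]
 [ 0.97523416 -0.18054118  0.12776237 -0.10841566]
 [ 0.01243156 -0.53199545 -0.84665595  1.03652855]
 [ 0.          0.          0.          1.        ]]
top [[530.76633871   0.         273.74961674]
 [  0.         530.76633871 208.12716783]
 [  0.           0.           1.        ]] -0.092919172557187 [-2.97794507e+00  2.23919311e-03 -1.57646900e+00] [[-5.67263119e-03 -9.86621647e-01  1.62928039e-01  2.57005906e-01]
 [-9.99981403e-01  5.96165553e-03  1.28506241e-03  5.67616566e-02]
 [-2.23919124e-03 -1.62917720e-01 -9.86637118e-01  1.64742778e+00]
 [ 0.00000000e+00  0.00000000e+00  0.00000000e+00  1.00000000e+00]]
wrist [[361.91599936   0.         278.35614921]
 [  0.         361.91599936 209.00346337]
 [  0.           0.           1.        ]] -0.08842163310822584 None [[ 0.32828014  0.91660221  0.22819408  0.14245583]
 [ 0.9445762  -0.31783426 -0.08220206  0.61210469]
 [-0.0028187   0.242532   -0.97013931  0.38401956]
 [ 0.          0.          0.          1.        ]]
```

View pics/scene0.png

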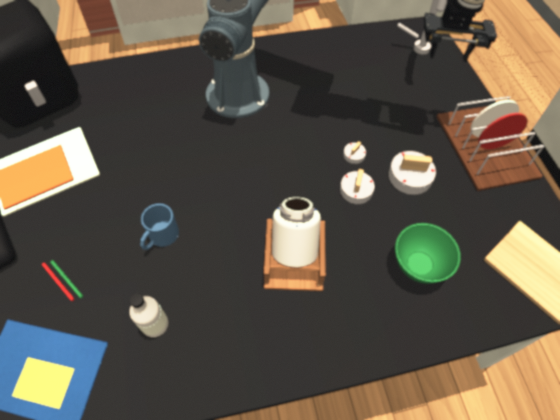

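View pics/top0.png

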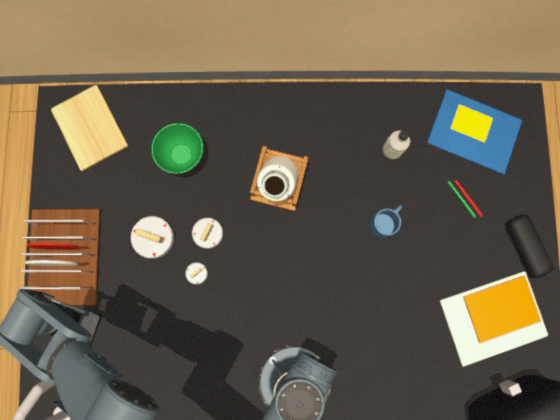

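View pics/wrist0.png

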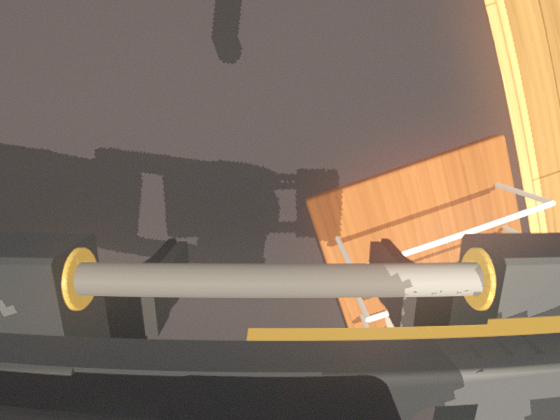

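The scene shows three lids: top (152,237) is about 43 px across (≈130 mm), (207,233) about 30 px (≈92 mm), and (197,273) about 22 px (≈68 mm). The middle one at (207,233) fits 91 mm. I'll confirm that in an enlarged crop with measurements.

Run:
```python
from h import *
import pickle
for n,box,jb in(('top',(120,200,250,300),(235,135,325,225)),('scene',(320,120,450,220),(250,180,340,300))):
    c=pickle.load(open(n+'0.pkl','rb'))
    save(c,n+'_lid.png',box,6); save(c,n+'_jar.png',jb,6)
    C=cloud(c)
    for i,(u,v) in enumerate([(152,237),(207,233),(197,273)] if n=='top' else [(412,172),(358,186),(355,153)]):
        P=C[v-28:v+28,u-28:u+28].reshape(-1,3)
        h=P[(P[:,2]>0.012)]
        print(n,i,'zmax',h[:,2].max(), np.percentile(h[:,2],[50,90]))
        sel=((C[...,2]>0.008)&(C[...,2]<0.1)).astype(np.uint8)
        k,lab,st,ce=cv2.connectedComponentsWithStats(sel)
        m=lab==lab[v,u]; Q=C[m]
        print(' comp',lab[v,u],m.sum(),Q.min(0),Q.max(0))
```

```text
top 0 zmax 1.6474277786063911 [0.03853595 0.08496854]
 comp 1073 1363 [0.37463281 0.37101558 0.00819956] [0.49812524 0.49918968 0.09576722]
top 1 zmax 1.6474277786063911 [0.02819011 0.06041789]
 comp 1087 704 [0.40279156 0.22113798 0.00889251] [0.49236346 0.31205304 0.07119975]
top 2 zmax 1.6474277786063911 [0.02084505 0.04188297]
 comp 1317 320 [0.29872941 0.26832155 0.0085762 ] [0.35720232 0.32623984 0.05037962]
scene 0 zmax 1.0365285536669837 [0.04105463 0.08663447]
 comp 175 1497 [0.37089798 0.37266134 0.00804494] [0.50080133 0.50095451 0.09335104]
scene 1 zmax 1.0365285536669837 [0.02945667 0.06259727]
 comp 180 831 [0.4019945  0.21894203 0.0081093 ] [0.49545019 0.31130562 0.06919183]
scene 2 zmax 1.0365285536669837 [0.02781505 0.0637827 ]
 comp 173 337 [0.29282917 0.26592731 0.00840167] [0.35771866 0.33019869 0.05112954]
```

View pics/top_lid.png

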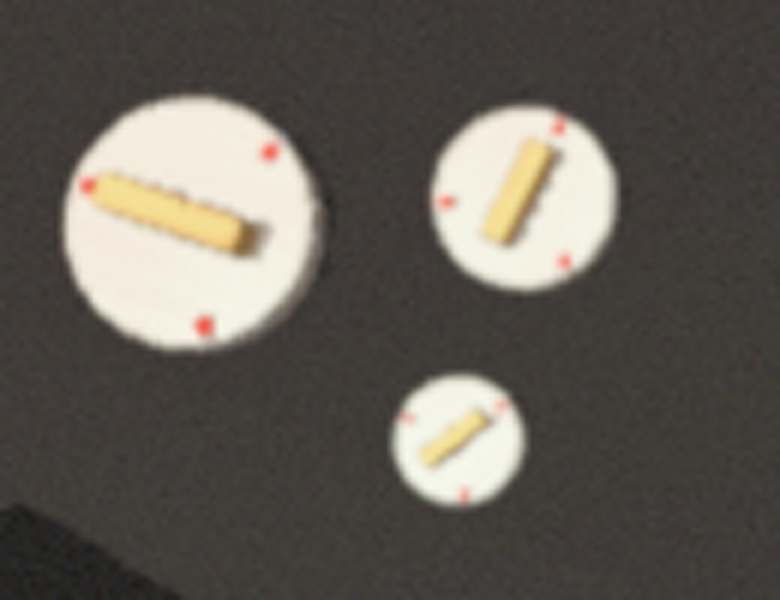

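View pics/scene_jar.png

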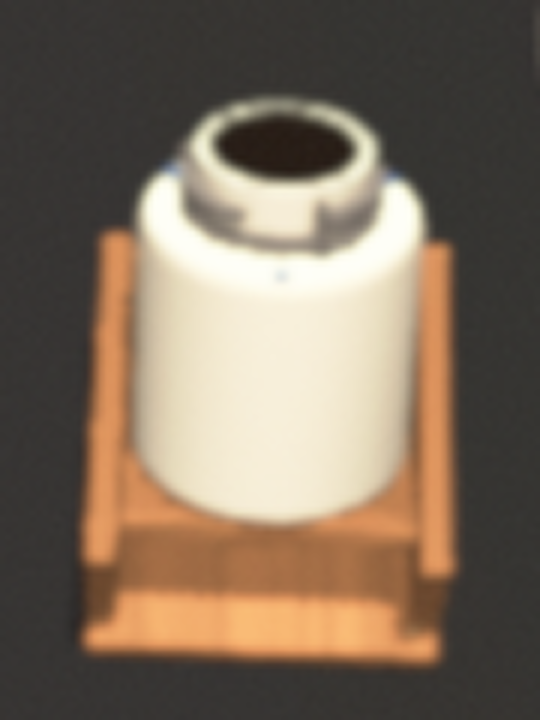

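View pics/top_jar.png

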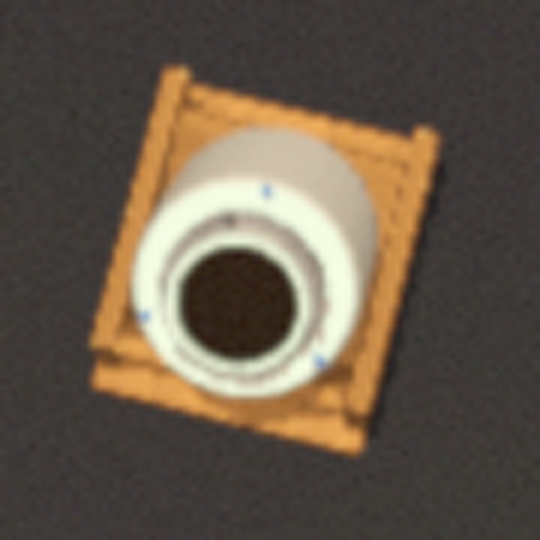

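View pics/scene_lid.png

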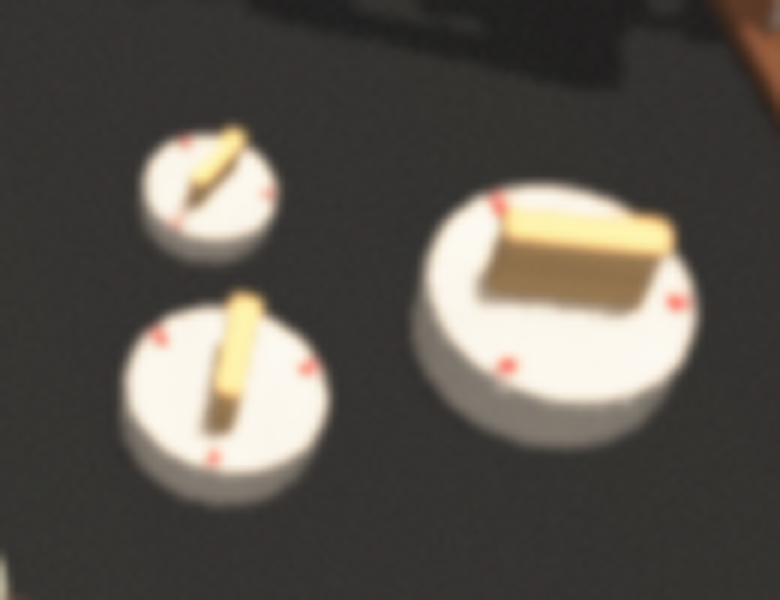

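```bash
cat >> h.py <<'E'
from scipy.optimize import least_squares
def jarR(head,spin):
    # tilt axis z towards heading 'head' by 28 deg, then spin about own z
    t=np.deg2rad(28); a=np.array([np.cos(head),np.sin(head),0])
    ax=np.cross([0,0,1],a)
    return R.from_rotvec(ax*t).as_matrix()@R.from_euler('z',spin).as_matrix()
E
python3 - <<'E'
from h import *
import pickle
ct=pickle.load(open('top0.pkl','rb'));cs=pickle.load(open('scene0.pkl','rb'))
dt=np.array([[267,191],[145,316],[320,361]])/6+[235,135]-0.42
ds=np.array([[282,275]])/6+[250,180]-.42
mt=np.array([[239,303]])/6+[235,135]-.42; ms=np.array([[284,147]])/6+[250,180]-.42
print('mouth rim z scene', pts(ct,dt), pts(cs,ds))
# scene left/right dots partially hidden
order=None
def model(p,perm):
    M=jarR(p[3],p[4]); 
    d=np.array([[.05*np.cos(a),.05*np.sin(a),.115] for a in np.deg2rad([0,120,240])])@M.T+p[:3]
    m=M@[0,0,.143]+p[:3]
    return d,m
best=None
for sp in np.deg2rad(np.arange(0,120,20)):
  for perm in ([0,1,2],[0,2,1]):
    def f(p):
        d,m=model(p,perm)
        e=[proj(ct,d[perm])-dt, proj(ct,m)-mt, proj(cs,m)-ms]
        q=proj(cs,d)-ds; e.append(q[np.argmin((q**2).sum(1))][None])
        return np.concatenate(e).ravel()
    s=least_squares(f,[.56,.05,.02,np.pi,sp])
    if best is None or s.cost<best[0]: best=(s.cost,s.x,perm,s.fun)
print(best)
p=best[1]
M=jarR(p[3],p[4]);print(M, p[:3]+M@[0,0,.119], np.rad2deg(p[3:]))
# lid
dl=np.array([[559,127],[447,202],[565,262]])/6+[120,200]-.42
sl=slopes(ct,dl); ray=np.c_[sl,np.ones(3)]@ct['T'][:3,:3].T; o=ct['T'][:3,3]
P=o+ray*((.028-o[2])/ray[:,2])[:,None]; c=P.mean(0); print(P,c,np.linalg.norm(P-c,axis=1),np.rad2deg(np.arctan2(*(P-c)[:,1::-1].T)))
E
```

```text
mouth rim z scene [[0.62199407 0.04274808 0.1692275 ]
 [0.56891215 0.10205854 0.13329923]
 [0.54543448 0.01748496 0.13715127]] [[0.62060631 0.04318664 0.17474226]]
(np.float64(0.19492893179122833), array([ 0.63057962,  0.04108293,  0.04925352,  2.89871504, -0.2556868 ]), [0, 1, 2], array([-0.01197033, -0.04039286,  0.09762485, -0.0153869 , -0.08902643,
       -0.27767307, -0.28243197,  0.27297314, -0.09774185, -0.23619202,
       -0.13559582,  0.23511501]))
[[ 0.85388223  0.25145464 -0.45569254]
 [-0.22476152  0.9678504   0.1129064 ]
 [ 0.46943305  0.00601338  0.88294759]] [0.5763522  0.05451879 0.15432428] [166.08413762 -14.64977456]
[[0.486108   0.24729126 0.028     ]
 [0.44758392 0.30441941 0.028     ]
 [0.41645645 0.2433743  0.028     ]] [0.45004946 0.26502833 0.028     ] [0.04018485 0.03946817 0.03996732] [ -26.19239862   93.58154719 -147.19420455]
```

Confirmed: the target lid is at top px (207,233), about 91 mm across with a bar top at about 64 mm. Its dot a is at (213,221). The jar fit has residuals under 0.3 px. Next I'll write a planner and look at the jar with the wrist camera.

```bash
cat >> h.py <<'E'
JAR=np.array([0.63057962,0.04108293,0.04925352,2.89871504,-0.2556868])
def jarT(p=None):
    p=JAR if p is None else p
    T=np.eye(4);T[:3,:3]=jarR(p[3],p[4]);T[:3,3]=p[:3];return T
def TT(pos,M): T=np.eye(4);T[:3,:3]=M;T[:3,3]=pos;return T
def cur():
    o=r.get_obs(); return TT(o['eef_pos'],rpy(o['ee_rot']))
def plan(T1,n=None,T0=None,vl=.055,va=9.5):
    T0=cur() if T0 is None else T0
    d=R.from_matrix(T0[:3,:3].T@T1[:3,:3]).as_rotvec(degrees=True)
    L=np.linalg.norm(T1[:3,3]-T0[:3,3])
    n=n or int(max(1,np.ceil(L/vl),np.ceil(np.linalg.norm(d)/va)))
    print('dist %.3f rot %.1f n %d'%(L,np.linalg.norm(d),n))
    C=T0.copy()
    lin=[];rot=[]
    for k in range(1,n+1):
        pt=T0[:3,3]+(T1[:3,3]-T0[:3,3])*k/n
        Rt=T0[:3,:3]@R.from_rotvec(d*k/n,degrees=True).as_matrix()
        l=np.round(C[:3,:3].T@(pt-C[:3,3]),4)
        w=np.round(R.from_matrix(C[:3,:3].T@Rt).as_rotvec(degrees=True),1)
        C[:3,3]+=C[:3,:3]@l; C[:3,:3]=C[:3,:3]@R.from_rotvec(w,degrees=True).as_matrix()
        lin.append(l.tolist());rot.append(w.tolist())
    for i in range(0,n,8): print('"linear":',lin[i:i+8],'\n"rotation":',rot[i:i+8])
    return C
def tool_on_jar(h,alpha,p=None):
    # TCP h above jar_seat(z=.119) along axis, lid angle alpha deg
    T=jarT(p); M=T[:3,:3]@R.from_euler('z',alpha,degrees=True).as_matrix()@np.diag([-1.,1,-1])
    return TT(T[:3,3]+T[:3,:3]@[0,0,.119+h],M)
E
python3 - <<'E'
from h import *
T=tool_on_jar(.2,-60); print(T)
plan(T)
E
```

```text
[[-0.20917501  0.86521103  0.45569254  0.4852137 ]
 [ 0.9505638   0.28927601 -0.1129064   0.07710007]
 [-0.22950878  0.40954764 -0.88294759  0.3309138 ]
 [ 0.          0.          0.          1.        ]]
dist 0.592 rot 61.7 n 11
"linear": [[-0.0394, -0.0357, -0.0083], [-0.0426, -0.032, -0.0076], [-0.0455, -0.028, -0.0067], [-0.0479, -0.0238, -0.0055], [-0.05, -0.0195, -0.0041], [-0.0516, -0.0149, -0.0026], [-0.0528, -0.0104, -0.0009], [-0.0535, -0.0059, 0.001]] 
"rotation": [[-1.4, -2.2, 4.9], [-1.5, -2.2, 5.0], [-1.4, -2.2, 4.9], [-1.5, -2.3, 5.0], [-1.4, -2.2, 4.9], [-1.5, -2.2, 5.0], [-1.4, -2.2, 4.9], [-1.5, -2.2, 5.0]]
"linear": [[-0.0538, -0.0012, 0.0029], [-0.0534, 0.0033, 0.005], [-0.0528, 0.0078, 0.0072]] 
"rotation": [[-1.4, -2.2, 4.9], [-1.5, -2.3, 5.0], [-1.4, -2.2, 4.9]]
```

>>> servo_tool(linear=[[-0.0394, -0.0357, -0.0083], [-0.0426, -0.032, -0.0076], [-0.0455, -0.028, -0.0067], [-0.0479, -0.0238, -0.0055], [-0.05, -0.0195, -0.0041], [-0.0516, -0.0149, -0.0026], [-0.0528, -0.0104, -0.0009], [-0.0535, -0.0059, 0.001]], rotation=[[-1.4, -2.2, 4.9], [-1.5, -2.2, 5.0], [-1.4, -2.2, 4.9], [-1.5, -2.3, 5.0], [-1.4, -2.2, 4.9], [-1.5, -2.2, 5.0], [-1.4, -2.2, 4.9], [-1.5, -2.2, 5.0]])

```text
time_s: 1.15
eef_pos: [0.4092, 0.2158, 0.3064]
ee_rot: [2.845, 0.214, 2.074]
force: [0.4, -0.2, -0.7]
gripper_width: 0.087
```

>>> servo_tool(linear=[[-0.0538, -0.0012, 0.0029], [-0.0534, 0.0033, 0.005], [-0.0528, 0.0078, 0.0072], [0, 0, 0], [0, 0, 0]], rotation=[[-1.4, -2.2, 4.9], [-1.5, -2.3, 5.0], [-1.4, -2.2, 4.9], [0, 0, 0], [0, 0, 0]])

```text
time_s: 1.78
eef_pos: [0.4846, 0.0775, 0.3306]
ee_rot: [2.709, 0.23, 1.787]
force: [0.9, 0.2, 0.3]
gripper_width: 0.0869
```

Run:
```python
from h import *
import pickle
o=r.get_obs(); print(o['time_s'],o['joint_pos'],o['force'],o['dq'])
print(cur()-tool_on_jar(.2,-60))
c=cam('wrist'); save(c,'w1.png'); pickle.dump(c,open('w1.pkl','wb'))
J=jarT(); d=np.array([[.05*np.cos(a),.05*np.sin(a),.115] for a in np.deg2rad([0,120,240])]+[[0,0,.143]])@J[:3,:3].T+J[:3,3]
print(proj(c,d))
```

```text
1.775 [-0.0033759   0.0874004   1.9376447  -0.18391684  0.64959545 -0.15031641] [0.93797804 0.24274981 0.31565643] [ 3.01406771e-02 -1.67721112e-03  7.48574470e-03 -7.12663714e-04
 -2.83971717e-03 -4.66185887e-05]
[[ 0.00020597  0.00079911 -0.00142569 -0.00056381]
 [ 0.00038709 -0.00098076  0.00075356  0.00035497]
 [ 0.00142031 -0.00099864 -0.0008303  -0.00029677]
 [ 0.          0.          0.          0.        ]]
[[322.44956381 212.99002567]
 [279.04934969 136.6994239 ]
 [235.76634006 213.03564291]
 [279.07873661 194.15699584]]
```

View pics/w1.png

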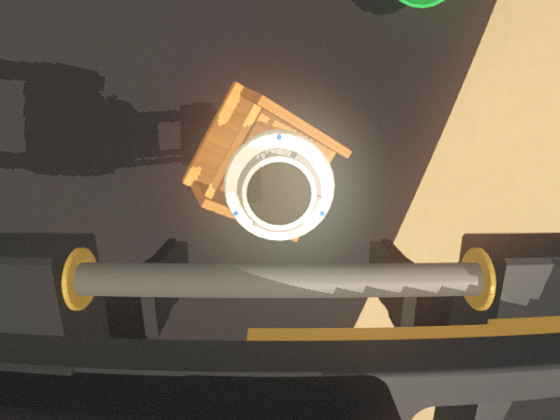

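The wrist view shows the jar's blue dots at (322,213), (279,136) and (236,213), as predicted. I'll refine the fit with sub-pixel centroids.

Run:
```python
from h import *
import pickle
c=pickle.load(open('w1.pkl','rb')); im=c['color'].astype(float)
g=np.array([[322,213],[279,137],[236,213]]); D=[]
for u,v in g:
    w=im[v-7:v+8,u-7:u+8]; b=np.clip(w[...,2]-w[...,0]-25,0,None); yy,xx=np.mgrid[-7:8,-7:8]
    D.append([u+(b*xx).sum()/b.sum(),v+(b*yy).sum()/b.sum()]); print(D[-1],(b>0).sum(),b.max())
D=np.array(D)
# mouth: dark disc
gray=cv2.GaussianBlur(c['color'],(3,3),0).mean(2)
m=(gray<110).astype(np.uint8); m[:150]=0;m[232:]=0;m[:,:238]=0;m[:,322:]=0
k,lab,st,ce=cv2.connectedComponentsWithStats(m); i=lab[194,285]; print('mouth',ce[i],st[i])
save(c,'w1c.png',(215,120,345,250),6)
P=pts(c,D); print(P)
ct=pickle.load(open('top0.pkl','rb'));cs=pickle.load(open('scene0.pkl','rb'))
def f(p):
    J=jarT(p); d=np.array([[.05*np.cos(a),.05*np.sin(a),.115] for a in np.deg2rad([0,120,240])])@J[:3,:3].T+J[:3,3]
    return (proj(c,d)-D).ravel()
C=cloud(c)
# shoulder depth: points
J=jarT()
Q=(C.reshape(-1,3)-J[:3,3])@J[:3,:3]; rr=np.hypot(Q[:,0],Q[:,1])
s=(rr>.043)&(rr<.053)&(abs(Q[:,2]-.115)<.012); print('shoulder',s.sum(),np.median(Q[s,2]),Q[s,2].std())
A=np.c_[Q[s,:2],np.ones(s.sum())]; print('plane (slopes,z)',np.linalg.lstsq(A,Q[s,2],rcond=None)[0])
s2=(rr>.035)&(rr<.0395)&(abs(Q[:,2]-.133)<.012); print('thread/top',np.percentile(Q[s2,2],[10,50,90]))
s2=(rr<.034)&(rr>.0305)&(abs(Q[:,2]-.143)<.012); print('mouth',np.percentile(Q[s2,2],[10,50,90]))
s=least_squares(f,JAR); print(s.cost,s.fun,s.x, s.x-JAR, 'seat',(jarT(s.x)@[0,0,.119,1])[:3],(jarT()@[0,0,.119,1])[:3])
```

```text
[np.float64(321.7091503267974), np.float64(213.03159041394335)] 20 74.0
[np.float64(278.65808823529414), np.float64(136.83823529411765)] 21 74.0
[np.float64(235.233025984912), np.float64(212.99580888516346)] 22 91.0
mouth [279.5 209.5] [     0      0    560    420 235200]
[[0.62097775 0.04218184 0.17304154]
 [0.56827744 0.10107174 0.13758654]
 [0.54562332 0.01750976 0.13823396]]
shoulder 2865 0.11265141835507636 0.0008324799562946101
plane (slopes,z) [ 0.00019052 -0.00854264  0.11267396]
thread/top [0.1218465  0.13048317 0.13197428]
mouth [0.13946821 0.1406586  0.14162065]
6.4902591902980395e-06 [ 0.00159161 -0.00140516  0.0004059   0.00196078 -0.00201534 -0.00063388] [ 0.63022797  0.03880856  0.04806207  2.86445966 -0.26270254] [-0.00035165 -0.00227437 -0.00119145 -0.03425538 -0.00701574] seat [0.57649253 0.05409375 0.15313284] [0.57635221 0.05451879 0.15432428]
```

View pics/w1c.png

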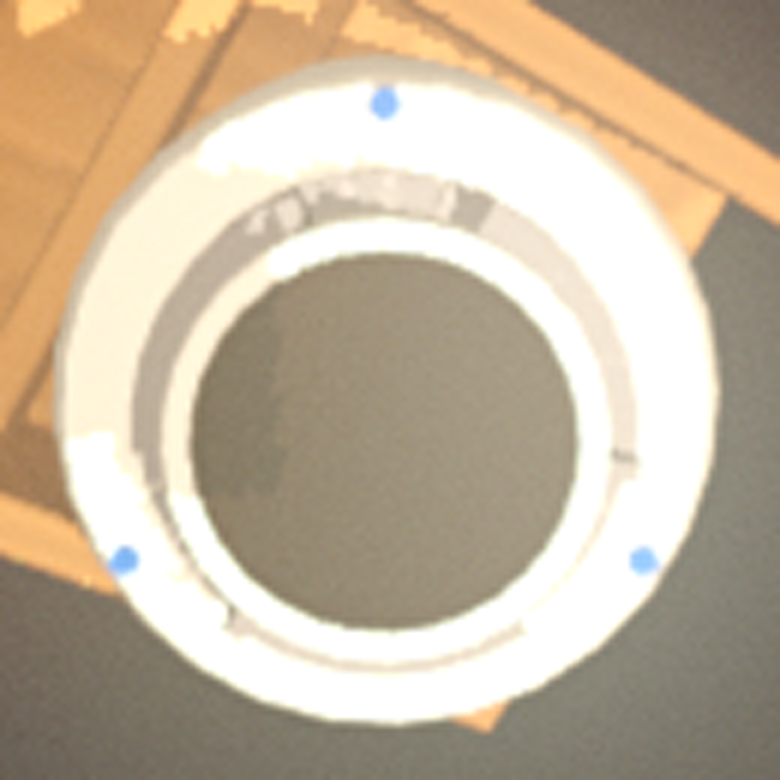

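```bash
python3 - <<'E'
from h import *
import pickle
c=pickle.load(open('w1.pkl','rb'));ct=pickle.load(open('top0.pkl','rb'))
D=np.array([[321.71,213.03],[278.66,136.84],[235.23,213.0]]); dt=np.array([[267,191],[145,316],[320,361]])/6+[235,135]-0.42
def f(q,w=.5):
    p=np.r_[q[:3],2.880,q[3]]
    J=jarT(p); d=np.array([[.05*np.cos(a),.05*np.sin(a),.115] for a in np.deg2rad([0,120,240])])@J[:3,:3].T+J[:3,3]
    return np.r_[(proj(c,d)-D).ravel(),w*(proj(ct,d)-dt).ravel()]
for w in(.02,.5,1):
    s=least_squares(f,[.63,.04,.048,-.26],args=(w,)); p=np.r_[s.x[:3],2.88,s.x[3]]
    print(w,s.cost,np.round(s.fun,2),p,'seat',(jarT(p)@[0,0,.119,1])[:3])
    if w==.5: open('h.py','a').write('JAR=np.array(%s)\n'%p.tolist())
E
python3 - <<'E'
from h import *
# view pose over lid: TCP 0.13 above table?
yaw=np.deg2rad(-26.2+180)
M=R.from_euler('xyz',[np.pi,0,yaw]).as_matrix()
plan(TT([.450,.265,.20],M))
E
```

```text
0.02 0.0015344140373078638 [ 0.02  0.02 -0.03  0.01  0.01 -0.03  0.    0.    0.01 -0.    0.   -0.  ] [ 0.63034529  0.03965137  0.04823379  2.88       -0.26056006] seat [0.57637881 0.05409968 0.15330455]
0.5 0.016484394482894887 [ 0.05  0.03 -0.03 -0.03 -0.01 -0.03  0.08  0.04  0.12 -0.   -0.   -0.06] [ 0.63024563  0.03971982  0.04840124  2.88       -0.26054116] seat [0.57627915 0.05416814 0.153472  ]
1 0.05060813867835569 [ 0.1   0.03 -0.02 -0.09 -0.04 -0.02  0.13  0.1   0.21  0.02 -0.04 -0.1 ] [ 0.6301103   0.0398232   0.04864173  2.88       -0.2604893 ] seat [0.57614382 0.05427152 0.1537125 ]
dist 0.231 rot 55.5 n 6
"linear": [[0.0358, -0.0049, 0.0131], [0.0351, 0.0008, 0.0156], [0.0335, 0.0064, 0.0178], [0.0311, 0.0117, 0.0195], [0.0276, 0.0168, 0.0207], [0.0237, 0.0214, 0.0215]] 
"rotation": [[2.9, 3.8, -7.9], [2.8, 3.9, -7.9], [2.9, 3.8, -7.9], [2.8, 3.9, -7.9], [2.9, 3.8, -7.9], [2.8, 3.9, -7.9]]
```

>>> servo_tool(linear=[[0.0358, -0.0049, 0.0131], [0.0351, 0.0008, 0.0156], [0.0335, 0.0064, 0.0178], [0.0311, 0.0117, 0.0195], [0.0276, 0.0168, 0.0207], [0.0237, 0.0214, 0.0215], [0, 0, 0], [0, 0, 0]], rotation=[[2.9, 3.8, -7.9], [2.8, 3.9, -7.9], [2.9, 3.8, -7.9], [2.8, 3.9, -7.9], [2.9, 3.8, -7.9], [2.8, 3.9, -7.9], [0, 0, 0], [0, 0, 0]])

```text
time_s: 2.82
eef_pos: [0.4503, 0.2648, 0.2005]
ee_rot: [3.141, 0.001, 2.684]
force: [-0.2, -0.8, -0.7]
gripper_width: 0.0872
```

Run:
```python
from h import *
import pickle
o=r.get_obs(); print(o['time_s'],o['joint_pos'],o['force'])
c=cam('wrist'); save(c,'w2.png'); pickle.dump(c,open('w2.pkl','wb'))
a=np.deg2rad([-26.2,93.8,213.8]); d=np.c_[.45+.0395*np.cos(a),.265+.0395*np.sin(a),[.028]*3]
print(proj(c,d), proj(c,[.45,.265,.064]))
```

```text
2.825 [ 3.17667227e-01  4.43764433e-01  1.73081863e+00 -2.65191937e-04
  9.65882897e-01 -7.95185030e-01] [-0.24565238 -0.75939558 -0.67200044]
[[278.33725459 235.63937856]
 [316.94639059 171.76516291]
 [239.56397243 171.85831742]] [[278.2587648  202.81137215]]
```

View pics/w2.png

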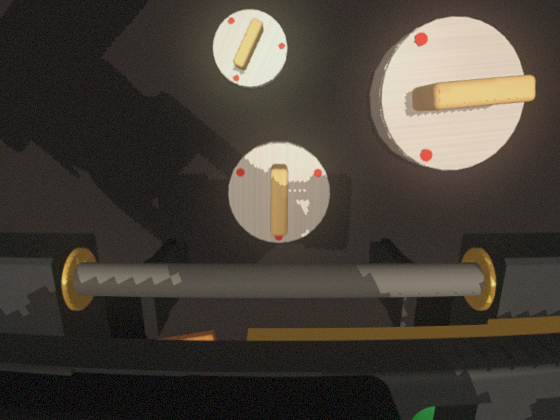

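The wrist view shows the target lid centred at (279,192), with its dots at (240,172), (318,173) and (279,237) and the bar vertical along column 279. The larger and smaller lids are clear of it.

Run:
```python
from h import *
import pickle
c=pickle.load(open('w2.pkl','rb')); im=c['color'].astype(float)
D=[]
for u,v in [(318,173),(240,172)]:
    w=im[v-8:v+9,u-8:u+9]; b=np.clip(w[...,0]-w[...,1]-45,0,None); yy,xx=np.mgrid[-8:9,-8:9]
    D.append([u+(b*xx).sum()/b.sum(),v+(b*yy).sum()/b.sum()])
D=np.array(D);print(D)
def f(q):
    a=np.deg2rad(q[2])+np.deg2rad([120,240]); d=np.c_[q[0]+.0395*np.cos(a),q[1]+.0395*np.sin(a),[.028]*2]
    return (proj(c,d)-D).ravel()
s=least_squares(f,[.45,.265,-26.2],x_scale=[.01,.01,1]); print(s.x,s.fun)
C=cloud(c); q=C[160:245,225:335].reshape(-1,3); 
t=q[(q[:,2]>.055)&(q[:,2]<.08)]; print('bar top',np.median(t[:,2]),t.mean(0),t.min(0),t.max(0))
t=q[(q[:,2]>.018)&(q[:,2]<.038)];print('top z',np.median(t[:,2]))
save(c,'w2c.png',(225,135,335,245),6)
yaw=np.deg2rad(s.x[2]+180)
plan(TT([s.x[0],s.x[1],.051],R.from_euler('xyz',[np.pi,0,yaw]).as_matrix()),vl=.035)
```

```text
[[317.48157248 172.55773956]
 [239.92051979 171.96887277]]
[  0.45045905   0.26502754 -26.70626215] [-0.10137272 -0.00326223  0.10134066 -0.00166791]
bar top 0.06392990499770457 [0.44913136 0.26605643 0.06379794] [0.42369995 0.24837497 0.05590569] [0.47637881 0.28269303 0.06615821]
top z 0.028249531918626447
dist 0.150 rot 0.4 n 5
"linear": [[0.0001, 0.0001, 0.03], [0.0001, 0.0, 0.03], [0.0001, 0.0001, 0.0299], [0.0001, 0.0, 0.03], [0.0, 0.0002, 0.03]] 
"rotation": [[0.0, 0.0, 0.1], [0.0, 0.0, 0.1], [0.0, 0.1, 0.1], [0.1, -0.0, 0.0], [-0.0, -0.0, 0.1]]
```

>>> servo_tool(linear=[[0, 0, 0.03], [0, 0, 0.03], [0, 0, 0.03], [0, 0, 0.03], [0, 0, 0.03], [0, 0, 0]], rotation=[[0, 0, 0.4], [0, 0, 0], [0, 0, 0], [0, 0, 0], [0, 0, 0], [0, 0, 0]])

```text
time_s: 3.62
eef_pos: [0.4503, 0.2635, 0.0499]
ee_rot: [-3.141, -0.001, 2.674]
force: [-0.4, 0.0, 0.2]
gripper_width: 0.0868
```

>>> servo_tool(linear=[[0, 0, 0], [0, 0, 0], [0, 0, 0], [0, 0, 0], [0, 0, 0], [0, 0, 0]], rotation=[[0, 0, 0], [0, 0, 0], [0, 0, 0], [0, 0, 0], [0, 0, 0], [0, 0, 0]], gripper=-1, grip_force=45)

```text
time_s: 4.38
eef_pos: [0.4514, 0.2646, 0.0505]
ee_rot: [3.14, 0.001, 2.676]
force: [-0.1, -0.8, 0.3]
gripper_width: 0.0351
```

Run:
```python
from h import *
o=r.get_obs(); print(o['time_s'],o['eef_pos'],np.rad2deg(o['ee_rot']),o['force'],o['gripper_width'])
```

```text
4.375 [0.45140528 0.26459985 0.05046273] [1.79926001e+02 4.63875450e-02 1.53312211e+02] [-0.12599411 -0.84383964  0.2944259 ] 0.03505339276024746
```

>>> servo_tool(linear=[[0, 0, 0], [0, 0, 0], [0, 0, 0], [0, 0, 0], [0, 0, 0]], rotation=[[0, 0, 0], [0, 0, 0], [0, 0, 0], [0, 0, 0], [0, 0, 0]])

```text
time_s: 5.0
eef_pos: [0.4515, 0.2646, 0.0504]
ee_rot: [3.14, 0.001, 2.676]
force: [-0.8, -0.1, 0.4]
gripper_width: 0.0139
```

>>> servo_tool(linear=[[0, 0, -0.03], [0, 0, -0.05], [0, 0, -0.05], [0, 0, -0.05], [0, 0, 0], [0, 0, 0]], rotation=[[0, 0, 0], [0, 0, 0], [0, 0, 0], [0, 0, 0], [0, 0, 0], [0, 0, 0]])

```text
time_s: 5.75
eef_pos: [0.4502, 0.2641, 0.2298]
ee_rot: [-3.142, -0.0, 2.676]
force: [-0.3, -0.3, -1.5]
gripper_width: 0.0139
```

Run:
```python
from h import *
import pickle
o=r.get_obs(); print(o['time_s'],o['eef_pos'],np.rad2deg(o['ee_rot']),o['force'],o['gripper_width'])
c=cam('wrist'); save(c,'w3.png'); pickle.dump(c,open('w3.pkl','wb'))
T=cur(); 
a=np.deg2rad([0,120,240]); d=np.c_[.0395*np.cos(a),.0395*np.sin(a),[.028-.050]*3]@np.diag([-1.,1,-1])@T[:3,:3].T+T[:3,3]
print(proj(c,d))
```

```text
5.75 [0.45016985 0.26406403 0.22975908] [-1.79998367e+02 -2.63498198e-02  1.53308433e+02] [-0.31719114 -0.29929463 -1.53844234] 0.013870518840759499
[[277.55048892 325.22449495]
 [348.24335443 216.57949936]
 [206.55942139 216.67973541]]
```

View pics/w3.png

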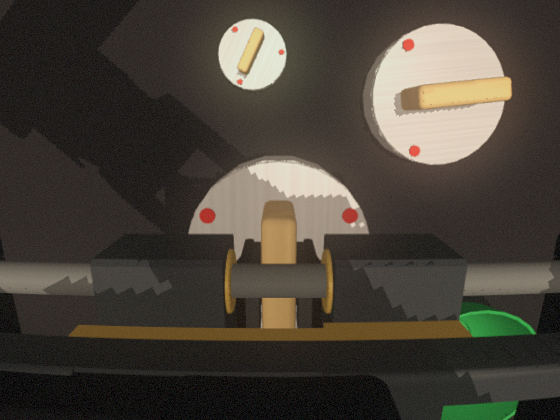

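```bash
cat >> h.py <<'E'
def lid_in_hand(c,guess,zt=-.022,fitz=False):
    im=c['color'].astype(float); D=[]
    for u,v in guess:
        w=im[v-14:v+15,u-14:u+15]; b=np.clip(w[...,0]-1.6*np.maximum(w[...,1],w[...,2]),0,None); yy,xx=np.mgrid[-14:15,-14:15]
        D.append([u+(b*xx).sum()/b.sum(),v+(b*yy).sum()/b.sum()])
    D=np.array(D)
    Tc=np.array(c['T_tool_cam'])
    cc=dict(c); cc['T']=Tc
    def f(q):
        a=np.deg2rad(np.array([120,240])+q[2])
        d=np.c_[q[0]+-.0395*np.cos(a),q[1]+.0395*np.sin(a),[-zt]*2] # tool coords
        return (proj(cc,d)-D).ravel()
    s=least_squares(f,[0,0,0],x_scale=[.01,.01,1]); return D,s.x,s.fun
E
python3 - <<'E'
from h import *
import pickle
c=pickle.load(open('w3.pkl','rb'))
for zt in(-.021,-.022,-.023): print(lid_in_hand(c,[(349,216),(207,216)],zt))
T=tool_on_jar(.113,-60)
C=plan(T)
plan(tool_on_jar(.071,-60),T0=C,vl=.01)
E
```

```text
(array([[349.63843388, 215.3942469 ],
       [206.90694763, 215.43615803]]), array([ 0.00133797,  0.00011274, -0.01008159]), array([ 0.26228412,  0.01301156, -0.2625077 ,  0.0133572 ]))
(array([[349.63843388, 215.3942469 ],
       [206.90694763, 215.43615803]]), array([ 0.00107921,  0.00011146, -0.01021334]), array([-0.16155788, -0.00796723,  0.16169466, -0.00817848]))
(array([[349.63843388, 215.3942469 ],
       [206.90694763, 215.43615803]]), array([ 0.00082032,  0.00011019, -0.01034302]), array([-0.58044343, -0.02845455,  0.58093195, -0.02921142]))
dist 0.211 rot 55.4 n 6
"linear": [[-0.0259, -0.0236, -0.0041], [-0.0291, -0.0196, -0.0032], [-0.0316, -0.0152, -0.002], [-0.0336, -0.0108, -0.0005], [-0.0347, -0.006, 0.0015], [-0.035, -0.0014, 0.0036]] 
"rotation": [[-2.8, -3.9, 7.9], [-2.9, -3.9, 7.9], [-2.8, -3.9, 7.8], [-2.8, -3.9, 7.9], [-2.9, -3.9, 7.9], [-2.8, -3.9, 7.8]]
dist 0.042 rot 0.1 n 5
"linear": [[0.0, 0.0, 0.0084], [0.0, 0.0, 0.0084], [0.0, 0.0, 0.0084], [0.0, 0.0, 0.0084], [0.0, 0.0, 0.0084]] 
"rotation": [[0.0, -0.0, 0.0], [0.0, -0.0, 0.0], [0.0, -0.0, 0.0], [0.0, -0.0, 0.0], [0.0, -0.0, 0.0]]
```

```bash
cat >> h.py <<'E'
_old=tool_on_jar
def tool_on_jar(h,alpha,p=None,dx=-.001):
    T=_old(h,alpha,p); T[:3,3]+=T[:3,0]*dx; return T
E
python3 - <<'E'
from h import *
plan(tool_on_jar(.113,-60))
E
```

```text
dist 0.212 rot 55.4 n 6
"linear": [[-0.026, -0.0237, -0.0041], [-0.0292, -0.0197, -0.0033], [-0.0318, -0.0153, -0.002], [-0.0337, -0.0108, -0.0005], [-0.0349, -0.0061, 0.0014], [-0.0351, -0.0014, 0.0036]] 
"rotation": [[-2.8, -3.9, 7.9], [-2.9, -3.9, 7.9], [-2.8, -3.9, 7.8], [-2.8, -3.9, 7.9], [-2.9, -3.9, 7.9], [-2.8, -3.9, 7.8]]
```

>>> servo_tool(linear=[[-0.026, -0.0237, -0.0041], [-0.0292, -0.0197, -0.0033], [-0.0318, -0.0153, -0.002], [-0.0337, -0.0108, -0.0005], [-0.0349, -0.0061, 0.0014], [-0.0351, -0.0014, 0.0036], [0, 0, 0], [0, 0, 0]], rotation=[[-2.8, -3.9, 7.9], [-2.9, -3.9, 7.9], [-2.8, -3.9, 7.8], [-2.8, -3.9, 7.9], [-2.9, -3.9, 7.9], [-2.8, -3.9, 7.8], [0, 0, 0], [0, 0, 0]])

```text
time_s: 6.8
eef_pos: [0.5256, 0.0677, 0.2535]
ee_rot: [2.711, 0.236, 1.784]
force: [0.3, -0.0, -1.4]
gripper_width: 0.0136
```

Run:
```python
from h import *
import pickle
o=r.get_obs(); print(o['time_s'],o['joint_pos'],o['force'],o['gripper_width'])
T=tool_on_jar(.113,-60); E=np.linalg.inv(T)@cur(); print('err tool',E[:3,3]*1e3,R.from_matrix(E[:3,:3]).as_rotvec(degrees=True))
c=cam('wrist'); save(c,'w4.png'); pickle.dump(c,open('w4.pkl','wb'))
J=jarT(); d=np.array([[.05*np.cos(a),.05*np.sin(a),.115] for a in np.deg2rad([0,120,240])]+[[0,0,.143]])@J[:3,:3].T+J[:3,3]
print('jar dots',proj(c,d))
s=cam('scene'); save(s,'s4.png',(230,150,350,270),6); print(proj(s,d))
plan(tool_on_jar(.070,-60),vl=.009)
```

```text
6.8 [-0.02256537  0.26915862  1.97157387 -0.25997622  0.43785446 -0.07717362] [ 0.3376029  -0.03497272 -1.4003453 ] 0.013617276203830258
err tool [0.66239757 0.54929096 0.05340133] [ 0.00748355  0.13325971 -0.05419953]
jar dots [[333.99834452 240.96287547]
 [277.47242567 141.48223218]
 [220.93900685 240.84799903]
 [277.32393027 219.33124563]]
[[296.19476303 225.83524657]
 [314.28444473 209.82679506]
 [278.08656742 208.41267802]
 [296.73690968 204.04680738]]
dist 0.043 rot 0.2 n 5
"linear": [[-0.0002, -0.0003, 0.0087], [-0.0001, -0.0003, 0.0087], [-0.0002, -0.0003, 0.0086], [-0.0002, -0.0003, 0.0087], [-0.0001, -0.0003, 0.0087]] 
"rotation": [[0.0, -0.0, 0.0], [0.0, -0.0, 0.0], [0.1, -0.1, 0.0], [-0.0, 0.0, 0.1], [0.0, -0.0, -0.0]]
```

View pics/w4.png

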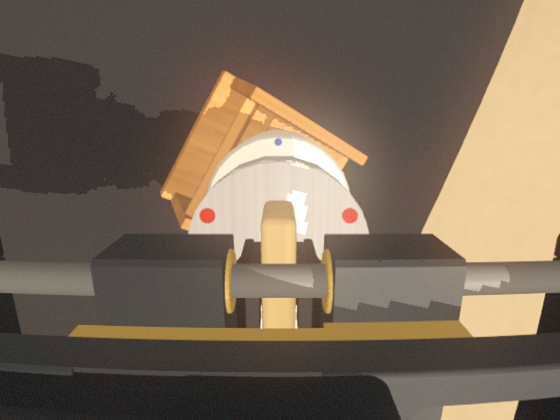

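View pics/s4.png

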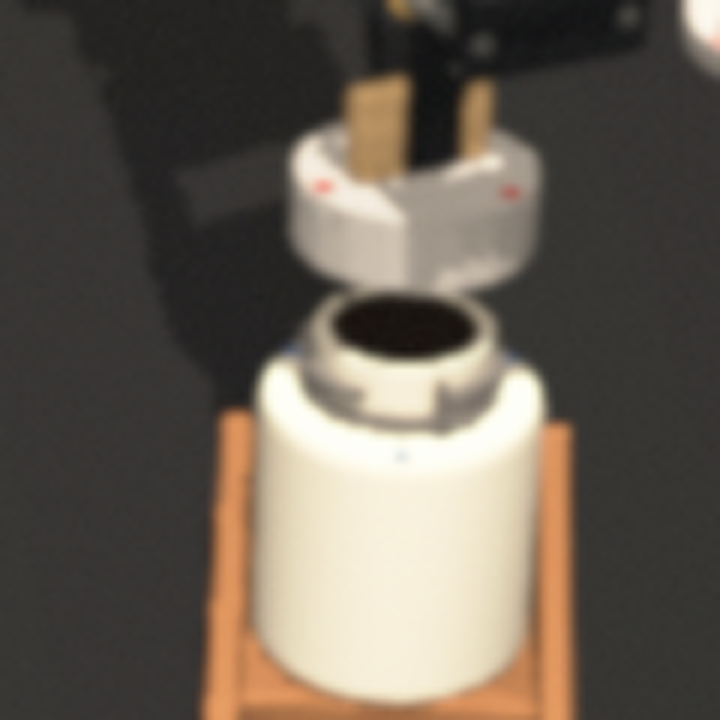

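The wrist view shows the red dots at (207,216) and (350,216), with the blue dot between them at (278,142). The scene view shows the lid hovering over the mouth. I'll check its lateral alignment in the scene view.

Run:
```python
from h import *
s=cam('scene'); J=jarT()
print('axis at lid',proj(s,[(J@[0,0,.119+.063+.028,1])[:3],(J@[0,0,.119+.063,1])[:3]]))
T=cur(); 
a=np.deg2rad([0,120,240]); d=np.c_[.001-.0395*np.cos(a),.0395*np.sin(a),[.022]*3]@T[:3,:3].T+T[:3,3]
print('red dots pred in crop',(proj(s,d)-[230,150])*6+2.5)
# ring projected outer rims, extents
t=np.linspace(0,6.28,100)
for z in(.022,.05):
    q=np.c_[.001+.0455*np.cos(t),.0455*np.sin(t),[z]*100]@T[:3,:3].T+T[:3,3]; q=(proj(s,q)-[230,150])*6+2.5; print(q.min(0),q.max(0))
for rad,z in((.034,.143),(.04,.125),(.056,.08)):
    q=np.c_[rad*np.cos(t),rad*np.sin(t),[z]*100]@J[:3,:3].T+J[:3,3]; q=(proj(s,q)-[230,150])*6+2.5; print('jar',rad,q.min(0),q.max(0))
```

```text
axis at lid [[298.1034987  177.95354162]
 [297.5227573  189.06468155]]
red dots pred in crop [[322.22079228 190.67039088]
 [509.20218895 197.3621679 ]
 [414.6117088  125.49276899]]
[293.10641309 118.76882379] [537.64047568 226.27849587]
[291.43166867 183.69996383] [532.63466171 295.05240311]
jar 0.034 [314.66369001 284.57338398] [491.18486285 371.48673732]
jar 0.04 [297.84494773 316.83044926] [503.75346061 420.93102126]
jar 0.056 [254.51341443 392.62166638] [536.74113913 544.32672834]
```

>>> servo_tool(linear=[[-0.0002, -0.0003, 0.009], [-0.0002, -0.0003, 0.009], [-0.0002, 0, 0.009], [0, 0, 0.006], [0, 0, 0]], rotation=[[0, -0.1, 0], [0, 0, 0], [0, 0, 0], [0, 0, 0], [0, 0, 0]])

```text
time_s: 7.58
eef_pos: [0.5412, 0.0626, 0.2251]
ee_rot: [2.708, 0.238, 1.781]
force: [0.6, -0.5, -1.9]
gripper_width: 0.0135
```

>>> servo_tool(linear=[[0, 0, 0.002], [0, 0, 0.002], [0, 0, 0.002], [0, 0, 0.001], [0, 0, 0]], rotation=[[0, 0, 0], [0, 0, 0], [0, 0, 0], [0, 0, 0], [0, 0, 0]])

```text
time_s: 8.2
eef_pos: [0.5444, 0.0619, 0.2196]
ee_rot: [2.707, 0.238, 1.781]
force: [0.6, 0.6, -1.2]
gripper_width: 0.0138
```

```bash
cat >> h.py <<'E'
def rep(alpha):
    o=r.get_obs(); J=jarT(); E=np.linalg.inv(J)@cur(); 
    T=tool_on_jar(.063,alpha); D=np.linalg.inv(T)@cur(); lc=E@[.001,0,0,1]
    print('t %.2f'%o['time_s'],'lid h(mm) %.2f'%(1e3*(E[2,3]-.119-.050)),'lateral jar mm',np.round(lc[:2]*1e3,2),'rot err',np.round(R.from_matrix(D[:3,:3]).as_rotvec(degrees=True),2),'F tool',np.round(cur()[:3,:3].T@o['force'],2),'M',np.round(cur()[:3,:3].T@o['torque'],2),'w',round(o['gripper_width'],4),'q6',round(o['joint_pos'][5],2))
E
python3 - <<'E'
from h import *
rep(-60)
E
```

```text
t 8.20 lid h(mm) 23.79 lateral jar mm [1.64 0.09] rot err [-0.2  -0.06  0.  ] F tool [0.69 0.2  1.25] M [ 0.4   0.16 -0.02] w 0.0138 q6 -0.03
```

Run:
```python
from h import *
plan(tool_on_jar(.0735,-60),n=1)
```

```text
dist 0.002 rot 0.2 n 1
"linear": [[0.0007, -0.0015, 0.0003]] 
"rotation": [[0.2, 0.1, -0.0]]
```

>>> servo_tool(linear=[[0.0007, -0.0015, 0.0], [0, 0, 0], [0, 0, 0]], rotation=[[0.2, 0.1, 0], [0, 0, 0], [0, 0, 0]])

```text
time_s: 8.57
eef_pos: [0.543, 0.0621, 0.2189]
ee_rot: [2.71, 0.237, 1.782]
force: [-0.3, 0.3, -1.6]
gripper_width: 0.0141
```

Run:
```python
from h import *
rep(-60)
plan(tool_on_jar(.0735,-60),n=1)
c=cam('wrist'); save(c,'w5.png')
s=cam('scene'); save(s,'s5.png',(230,150,350,270),6)
T=cur(); a=np.deg2rad([0,120,240]); d=np.c_[.001-.0395*np.cos(a),.0395*np.sin(a),[.022]*3]@T[:3,:3].T+T[:3,3]
print('red dots pred in crop',(proj(s,d)-[230,150])*6+2.5)
```

```text
t 8.57 lid h(mm) 23.87 lateral jar mm [ 0.02 -0.04] rot err [-0.01  0.04  0.01] F tool [ 0.76 -0.82  1.23] M [ 0.42  0.2  -0.01] w 0.0141 q6 -0.03
dist 0.000 rot 0.0 n 1
"linear": [[0.0, -0.0, 0.0004]] 
"rotation": [[0.0, -0.0, -0.0]]
red dots pred in crop [[314.7347842  284.28802399]
 [497.83966818 291.33122495]
 [405.91479973 215.76571848]]
```

View pics/s5.png

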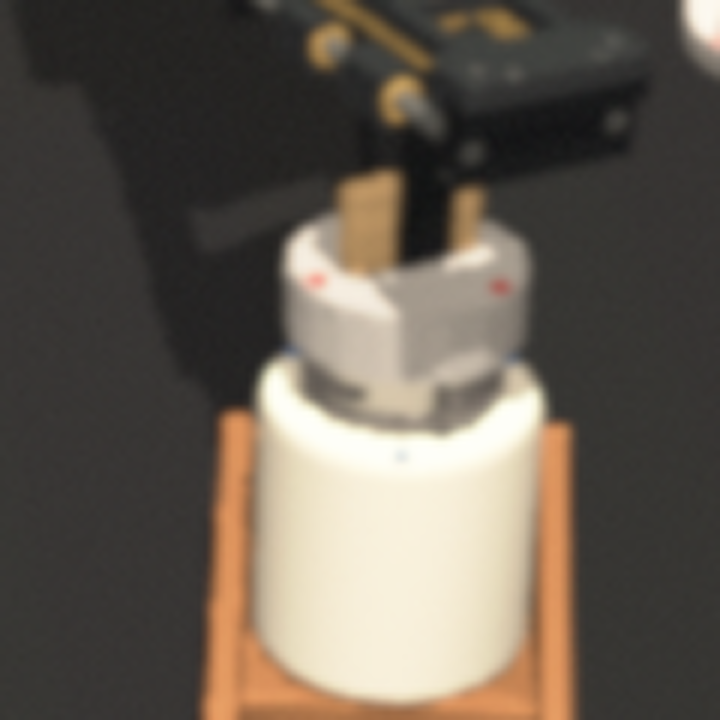

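The lid is centred on the neck, with its dots at crop (316,280) and (500,287), the blue dot at (402,456) midway between them. I'll descend gently.

>>> servo_tool(linear=[[0, 0, 0.0015], [0, 0, 0.0015], [0, 0, 0.001], [0, 0, 0]], rotation=[[0, 0, 0], [0, 0, 0], [0, 0, 0], [0, 0, 0]])

```text
time_s: 9.18
eef_pos: [0.5448, 0.0616, 0.2152]
ee_rot: [2.71, 0.237, 1.782]
force: [1.0, 0.4, -2.0]
gripper_width: 0.0138
```

```bash
python3 -c "
from h import *
rep(-60)"
```

```text
t 9.18 lid h(mm) 19.71 lateral jar mm [-0.05 -0.08] rot err [0.   0.04 0.01] F tool [0.6  0.16 2.17] M [ 0.42  0.15 -0.06] w 0.0138 q6 -0.02
```

>>> servo_tool(linear=[[0, 0, 0.0015], [0, 0, 0.0015], [0, 0, 0.001], [0, 0, 0]], rotation=[[0, 0, 0], [0, 0, 0], [0, 0, 0], [0, 0, 0]])

```text
time_s: 9.68
eef_pos: [0.5466, 0.0611, 0.2117]
ee_rot: [2.71, 0.237, 1.782]
force: [-0.7, -0.2, -1.2]
gripper_width: 0.0137
```

```bash
python3 -c "
from h import *
rep(-60)"
```

```text
t 9.68 lid h(mm) 15.73 lateral jar mm [-0.03 -0.07] rot err [0.   0.04 0.01] F tool [ 0.29 -1.19  0.78] M [ 0.4   0.12 -0.06] w 0.0137 q6 -0.02
```

>>> servo_tool(linear=[[0, 0, 0.001], [0, 0, 0.001], [0, 0, 0]], rotation=[[0, 0, 0], [0, 0, 0], [0, 0, 0]])

```text
time_s: 10.05
eef_pos: [0.5475, 0.0609, 0.21]
ee_rot: [2.71, 0.237, 1.782]
force: [-0.3, 0.1, -2.3]
gripper_width: 0.0138
```

```bash
python3 -c "
from h import *
rep(-60)"
```

```text
t 10.05 lid h(mm) 13.75 lateral jar mm [-0.06 -0.08] rot err [0.   0.04 0.01] F tool [ 0.71 -1.15  1.94] M [ 0.44  0.16 -0.03] w 0.0138 q6 -0.01
```

>>> servo_tool(linear=[[0, 0, 0.001], [0, 0, 0.0005], [0, 0, 0]], rotation=[[0, 0, 0], [0, 0, 0], [0, 0, 0]])

```text
time_s: 10.42
eef_pos: [0.5482, 0.0607, 0.2087]
ee_rot: [2.71, 0.237, 1.782]
force: [0.7, -0.6, -1.1]
gripper_width: 0.014
```

```bash
python3 -c "
from h import *
rep(-60)"
```

```text
t 10.43 lid h(mm) 12.30 lateral jar mm [-0.01 -0.06] rot err [-0.    0.04  0.01] F tool [-0.45  0.01  1.36] M [ 0.4   0.16 -0.06] w 0.014 q6 -0.01
```

>>> servo_tool(linear=[[0, 0, 0.0005], [0, 0, 0.0005], [0, 0, 0]], rotation=[[0, 0, 0], [0, 0, 0], [0, 0, 0]])

```text
time_s: 10.8
eef_pos: [0.5485, 0.0607, 0.2081]
ee_rot: [2.71, 0.237, 1.782]
force: [-2.9, 0.6, 3.2]
gripper_width: 0.0133
```

```bash
python3 -c "
from h import *
rep(-60)"
```

```text
t 10.80 lid h(mm) 11.65 lateral jar mm [-0.03 -0.05] rot err [-0.02  0.03  0.  ] F tool [ 0.44 -1.04 -4.17] M [ 0.52  0.17 -0.04] w 0.0133 q6 -0.01
```

>>> servo_tool(linear=[[0, 0, 0.0005], [0, 0, 0.0005], [0, 0, 0]], rotation=[[0, 0, 0], [0, 0, 0], [0, 0, 0]])

```text
time_s: 11.18
eef_pos: [0.5485, 0.0607, 0.208]
ee_rot: [2.709, 0.237, 1.782]
force: [-8.1, 1.5, 10.7]
gripper_width: 0.0136
```

```bash
python3 -c "
from h import *
rep(-60)"
```

```text
t 11.18 lid h(mm) 11.56 lateral jar mm [-0.07 -0.04] rot err [-0.05  0.02 -0.01] F tool [  0.56  -2.2  -13.31] M [ 0.61  0.09 -0.05] w 0.0136 q6 -0.01
```

Contact is firm at lid h≈11.6 mm; the nominal is 13 mm and the depth image had already suggested about −1.5 mm of bias. I'll ease off a little and start turning backwards.

>>> servo_tool(linear=[[0, 0, -0.0004], [0, 0.0001, 0], [0, 0.0001, 0], [0, 0.0001, 0], [0, 0]], rotation=[[0, 0, 0], [0, 0, -5], [0, 0, -5], [0, 0, -5], [0, 0, 0]])

```text
$.linear[4]: bad value
```

```bash
python3 -c "
from h import *
rep(-45)"
```

```text
t 11.18 lid h(mm) 11.56 lateral jar mm [-0.07 -0.04] rot err [-5.000e-02  1.000e-02  1.499e+01] F tool [  0.56  -2.2  -13.31] M [ 0.61  0.09 -0.05] w 0.0136 q6 -0.01
```

>>> servo_tool(linear=[[0, 0, -0.0004], [0, 0.0001, 0], [0, 0.0001, 0], [0, 0.0001, 0], [0, 0, 0]], rotation=[[0, 0, 0], [0, 0, -5], [0, 0, -5], [0, 0, -5], [0, 0, 0]])

```text
time_s: 11.8
eef_pos: [0.5495, 0.0609, 0.2085]
ee_rot: [2.78, 0.339, 2.034]
force: [-4.6, 1.6, 8.7]
gripper_width: 0.0131
```

```bash
python3 -c "
from h import *
rep(-45)"
```

```text
t 11.80 lid h(mm) 11.60 lateral jar mm [0.74 0.25] rot err [-0.13 -0.02 -0.04] F tool [ 0.37  0.12 -9.99] M [ 0.33  0.28 -0.15] w 0.0131 q6 -0.27
```

```bash
cat >> h.py <<'E'
def lat(alpha):
    T=tool_on_jar(.063,alpha); D=np.linalg.inv(cur())@T; print('lateral corr tool xy mm',np.round(D[:2,3]*1e3,2))
E
python3 -c "
from h import *
lat(-45)"
```

```text
lateral corr tool xy mm [ 0.34 -0.7 ]
```

>>> servo_tool(linear=[[0.0003, -0.0007, 0.0001], [0, 0.0, 0], [0, 0.0, 0], [0, 0.0, 0], [0, 0, 0]], rotation=[[0, 0, 0], [0, 0, -5], [0, 0, -5], [0, 0, -5], [0, 0, 0]])

```text
time_s: 12.42
eef_pos: [0.549, 0.0608, 0.2083]
ee_rot: [2.88, 0.421, 2.302]
force: [-5.5, 2.1, 8.6]
gripper_width: 0.0135
```

```bash
python3 -c "
from h import *
rep(-30);lat(-30)"
```

```text
t 12.43 lid h(mm) 11.59 lateral jar mm [ 0.15 -0.15] rot err [-0.15 -0.08 -0.04] F tool [  1.34  -0.03 -10.33] M [ 0.28  0.36 -0.14] w 0.0135 q6 -0.53
lateral corr tool xy mm [0.2  0.06]
```

>>> servo_tool(linear=[[0.0002, -0.0002, 0], [0, -0.0001, 0], [0, -0.0001, 0], [0, 0, 0]], rotation=[[0, 0, -5], [0, 0, -5], [0, 0, -5], [0, 0, 0]])

```text
time_s: 12.92
eef_pos: [0.5486, 0.0604, 0.207]
ee_rot: [3.003, 0.471, 2.585]
force: [0.7, 0.6, -1.0]
gripper_width: 0.0139
```

```bash
python3 -c "
from h import *
rep(-15);lat(-15)"
```

```text
t 12.93 lid h(mm) 10.59 lateral jar mm [-0.83 -0.85] rot err [-0.07 -0.02  0.07] F tool [0.19 0.77 1.13] M [-0.    0.38 -0.02] w 0.0139 q6 -0.79
lateral corr tool xy mm [-0.58  1.04]
```

Contact force vanished at about −15°, so the lugs are over the entries. I'll centre the lid laterally, turn a little further, and push down lightly.

>>> servo_tool(linear=[[-0.0006, 0.001, 0], [0, 0, 0], [0, 0, 0]], rotation=[[0, 0, -5], [0, 0, -5], [0, 0, 0]])

```text
time_s: 13.3
eef_pos: [0.5491, 0.0609, 0.2069]
ee_rot: [3.094, 0.486, 2.78]
force: [-0.3, 0.5, -2.0]
gripper_width: 0.0137
```

```bash
python3 -c "
from h import *
rep(-5);lat(-5)"
```

```text
t 13.30 lid h(mm) 10.32 lateral jar mm [-0.6 -0.4] rot err [-0.03  0.05  0.14] F tool [1.32 0.28 1.54] M [0.03 0.44 0.02] w 0.0137 q6 -0.96
lateral corr tool xy mm [-0.56  0.46]
```

>>> servo_tool(linear=[[-0.0006, 0.0005, 0.001], [0, 0, 0.001], [0, 0, 0.001], [0, 0, 0]], rotation=[[0, 0, 0], [0, 0, 0], [0, 0, 0], [0, 0, 0]])

```text
time_s: 13.8
eef_pos: [0.5511, 0.0609, 0.2048]
ee_rot: [3.095, 0.486, 2.782]
force: [-0.1, 0.4, -1.7]
gripper_width: 0.0135
```

```bash
python3 -c "
from h import *
rep(-5);lat(-5)"
```

```text
t 13.80 lid h(mm) 7.52 lateral jar mm [0.1  0.04] rot err [-0.03  0.03  0.02] F tool [0.99 0.26 1.46] M [0.05 0.47 0.03] w 0.0135 q6 -0.96
lateral corr tool xy mm [ 0.1  -0.05]
```

>>> servo_tool(linear=[[0, 0, 0.001], [0, 0, 0.001], [0, 0, 0.001], [0, 0, 0.0005], [0, 0, 0]], rotation=[[0, 0, 0], [0, 0, 0], [0, 0, 0], [0, 0, 0], [0, 0, 0]])

```text
time_s: 14.42
eef_pos: [0.5527, 0.0604, 0.2018]
ee_rot: [3.095, 0.486, 2.782]
force: [-1.0, -0.5, -1.7]
gripper_width: 0.0138
```

```bash
python3 -c "
from h import *
rep(-5);lat(-5)"
```

```text
t 14.43 lid h(mm) 4.07 lateral jar mm [0.16 0.05] rot err [-0.03  0.02  0.01] F tool [ 1.5  -0.84  1.14] M [0.01 0.46 0.  ] w 0.0138 q6 -0.96
lateral corr tool xy mm [ 0.16 -0.05]
```

>>> servo_tool(linear=[[0, 0, 0.0005], [0, 0, 0.0005], [0, 0, 0.0005], [0, 0, 0]], rotation=[[0, 0, 0], [0, 0, 0], [0, 0, 0], [0, 0, 0]])

```text
time_s: 14.92
eef_pos: [0.5533, 0.0603, 0.2006]
ee_rot: [3.095, 0.486, 2.782]
force: [-0.3, -0.0, 0.8]
gripper_width: 0.0139
```

```bash
python3 -c "
from h import *
rep(-5);lat(-5)"
```

```text
t 14.93 lid h(mm) 2.72 lateral jar mm [0.15 0.06] rot err [-0.04  0.01  0.01] F tool [-0.15 -0.08 -0.85] M [0.08 0.44 0.02] w 0.0139 q6 -0.95
lateral corr tool xy mm [ 0.14 -0.06]
```

>>> servo_tool(linear=[[0, 0, 0.0005], [0, 0, 0]], rotation=[[0, 0, 0], [0, 0, 0]])

```text
time_s: 15.18
eef_pos: [0.5534, 0.0603, 0.2005]
ee_rot: [3.095, 0.487, 2.782]
force: [-4.7, 0.8, 4.1]
gripper_width: 0.014
```

```bash
python3 -c "
from h import *
rep(-5);lat(-5)"
```

```text
t 15.18 lid h(mm) 2.63 lateral jar mm [0.15 0.05] rot err [-0.04 -0.    0.  ] F tool [ 2.2  -0.62 -5.8 ] M [0.07 0.48 0.  ] w 0.014 q6 -0.95
lateral corr tool xy mm [ 0.14 -0.05]
```

The lid bottomed in the entries at h≈2.6 mm, which fits the nominal 4 mm less the same 1.4 mm bias. Now I'll screw clockwise, following it down.

>>> servo_tool(linear=[[0.0001, -0.0001, -0.0002], [0, -0.0001, 0], [0, -0.0001, 0], [0, -0.0001, 0], [0, 0, 0]], rotation=[[0, 0, 5], [0, 0, 5], [0, 0, 5], [0, 0, 5], [0, 0, 0]])

```text
time_s: 15.8
eef_pos: [0.5536, 0.0599, 0.2003]
ee_rot: [2.92, 0.44, 2.396]
force: [-1.8, 0.1, 1.2]
gripper_width: 0.0138
```

```bash
python3 -c "
from h import *
rep(-25);lat(-25)"
```

```text
t 15.80 lid h(mm) 2.30 lateral jar mm [0.45 0.07] rot err [-0.05 -0.   -0.04] F tool [ 0.76 -0.76 -1.89] M [ 0.19  0.21 -0.03] w 0.0138 q6 -0.61
lateral corr tool xy mm [ 0.38 -0.25]
```

>>> servo_tool(linear=[[0.0003, -0.0003, 0.0002], [0, -0.0001, 0.0002], [0, -0.0001, 0.0002], [0, -0.0001, 0.0002], [0, 0, 0]], rotation=[[0, 0, 5], [0, 0, 5], [0, 0, 5], [0, 0, 5], [0, 0, 0]])

```text
time_s: 16.42
eef_pos: [0.5531, 0.0595, 0.1989]
ee_rot: [2.783, 0.339, 2.036]
force: [-0.4, 0.6, -2.2]
gripper_width: 0.0133
```

```bash
python3 -c "
from h import *
rep(-45);lat(-45)"
```

```text
t 16.43 lid h(mm) 1.27 lateral jar mm [-0.41 -0.15] rot err [ 0.01  0.05 -0.12] F tool [ 1.46 -0.72  1.64] M [ 0.35  0.21 -0.01] w 0.0133 q6 -0.26
lateral corr tool xy mm [-0.18  0.39]
```

>>> servo_tool(linear=[[-0.0002, 0.0004, 0.0002], [0, -0.0001, 0.0002], [0, -0.0001, 0.0002], [0, -0.0001, 0.0002], [0, 0, 0]], rotation=[[0, 0, 5], [0, 0, 5], [0, 0, 5], [0, 0, 5], [0, 0, 0]])

```text
time_s: 17.05
eef_pos: [0.5535, 0.0593, 0.1984]
ee_rot: [2.694, 0.201, 1.704]
force: [0.4, 0.7, -0.4]
gripper_width: 0.0134
```

```bash
python3 -c "
from h import *
rep(-65);lat(-65)"
```

```text
t 17.05 lid h(mm) 0.57 lateral jar mm [0.08 0.01] rot err [ 0.02  0.04 -0.15] F tool [0.74 0.31 0.42] M [ 0.49  0.11 -0.02] w 0.0134 q6 0.09
lateral corr tool xy mm [ 0.03 -0.09]
```

>>> servo_tool(linear=[[0, 0, 0.0002], [0, 0, 0.0002], [0, 0, 0.0002], [0, 0, 0]], rotation=[[0, 0, 5], [0, 0, 5], [0, 0, 5], [0, 0, 0]])

```text
time_s: 17.55
eef_pos: [0.5538, 0.0593, 0.1978]
ee_rot: [2.66, 0.083, 1.468]
force: [0.8, -0.2, -2.6]
gripper_width: 0.0138
```

```bash
python3 -c "
from h import *
rep(-80);lat(-80)"
```

```text
t 17.55 lid h(mm) -0.07 lateral jar mm [0.32 0.14] rot err [ 0.03  0.04 -0.17] F tool [ 0.1  -0.49  2.63] M [ 0.51  0.06 -0.  ] w 0.0138 q6 0.36
lateral corr tool xy mm [-0.07 -0.35]
```

>>> servo_tool(linear=[[0, -0.0003, 0.0002], [0, 0, 0.0002], [0, 0, 0]], rotation=[[0, 0, 3], [0, 0, 3], [0, 0, 0]])

```text
time_s: 17.92
eef_pos: [0.5537, 0.0592, 0.1974]
ee_rot: [2.655, 0.034, 1.375]
force: [0.0, 0.1, -3.9]
gripper_width: 0.0135
```

```bash
python3 -c "
from h import *
rep(-86);lat(-86)"
```

```text
t 17.93 lid h(mm) -0.41 lateral jar mm [0.14 0.07] rot err [ 0.03  0.04 -0.16] F tool [ 0.22 -1.79  3.43] M [ 0.4  -0.12 -0.02] w 0.0135 q6 0.46
lateral corr tool xy mm [-0.05 -0.15]
```

>>> servo_tool(linear=[[0, 0, 0.0002], [0, 0, 0.0001], [0, 0, 0]], rotation=[[0, 0, 2], [0, 0, 1], [0, 0, 0]])

```text
time_s: 18.3
eef_pos: [0.5538, 0.0591, 0.1973]
ee_rot: [2.653, 0.01, 1.328]
force: [0.1, -1.9, -1.9]
gripper_width: 0.0138
```

```bash
python3 -c "
from h import *
rep(-89);lat(-89)"
```

```text
t 18.30 lid h(mm) -0.51 lateral jar mm [ 0.2  -0.06] rot err [ 0.02  0.01 -0.15] F tool [-1.79 -0.39  1.95] M [ 0.42 -0.43 -0.75] w 0.0138 q6 0.52
lateral corr tool xy mm [ 0.06 -0.21]
```

>>> servo_tool(linear=[[0, 0, 0.0003], [0, 0, 0.0002], [0, 0, 0]], rotation=[[0, 0, 1], [0, 0, 0], [0, 0, 0]])

```text
time_s: 18.68
eef_pos: [0.5539, 0.0592, 0.1972]
ee_rot: [2.653, 0.001, 1.311]
force: [-4.4, -2.8, 4.3]
gripper_width: 0.0139
```

```bash
python3 -c "
from h import *
rep(-89);lat(-89)
c=cam('wrist');save(c,'w6.png')
J=jarT(); d=np.array([[.05*np.cos(a),.05*np.sin(a),.115] for a in np.deg2rad([0,120,240])])@J[:3,:3].T+J[:3,3]
print(proj(c,d))
"
```

```text
t 18.68 lid h(mm) -0.65 lateral jar mm [0.29 0.04] rot err [-0.    0.02  0.94] F tool [-3.83 -1.06 -5.47] M [ 0.48 -0.7  -0.99] w 0.0139 q6 0.54
lateral corr tool xy mm [-0.04 -0.27]
[[363.89226375 234.84968855]
 [232.05604297 159.64930233]
 [236.57050412 302.3375689 ]]
```

View pics/w6.png

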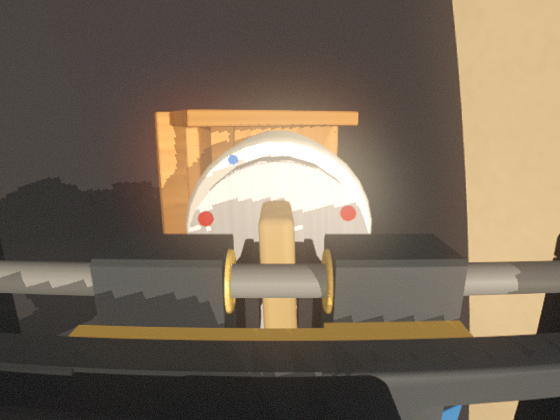

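The red dots sit at (206,218) and (348,212), so the lid is hard against its stop (the tool over-turned it about 2.4°, torque 1 Nm), roughly 87° past the blue dot at (233,160). I'll unload, open, and retreat along the axis.

>>> servo_tool(linear=[[0, 0, -0.0003], [0, 0, 0], [0, 0, 0], [0, 0, 0], [0, 0, 0], [0, 0, 0]], rotation=[[0, 0, -0.5], [0, 0, 0], [0, 0, 0], [0, 0, 0], [0, 0, 0], [0, 0, 0]], gripper=0.2)

```text
time_s: 19.48
eef_pos: [0.554, 0.0593, 0.1971]
ee_rot: [2.653, 0.004, 1.318]
force: [-0.4, -0.7, 0.1]
gripper_width: 0.0515
```

>>> servo_tool(linear=[[0, 0, -0.005], [0, 0, -0.02], [0, 0, -0.04], [0, 0, -0.04], [0, 0, -0.04], [0, 0, 0], [0, 0, 0]], rotation=[[0, 0, 0], [0, 0, 0], [0, 0, 0], [0, 0, 0], [0, 0, 0], [0, 0, 0], [0, 0, 0]])

```text
time_s: 20.35
eef_pos: [0.4879, 0.0768, 0.3248]
ee_rot: [2.653, 0.004, 1.318]
force: [0.7, -0.2, -0.6]
gripper_width: 0.0521
```

Run:
```python
from h import *
import pickle
rep(-89); c=cam('wrist'); save(c,'w7.png'); save(c,'w7c.png',(215,110,345,240),6); pickle.dump(c,open('w7.pkl','wb'))
J=jarT(); 
s=cam('scene'); save(s,'s7.png',(230,150,350,270),6)
for h in(.0,.001):
  a=np.deg2rad([-87,33,153]); d=np.c_[.0395*np.cos(a),.0395*np.sin(a),[.119-.0014+h+.028]*3]@J[:3,:3].T+J[:3,3]
  print('red pred',proj(c,d))
```

```text
t 20.35 lid h(mm) 144.12 lateral jar mm [-0.08 -0.03] rot err [0.03 0.04 0.5 ] F tool [-0.05  0.36  0.83] M [ 0.31 -0.12 -0.07] w 0.0521 q6 0.39
red pred [[280.29881963 236.89760944]
 [316.70108955 170.47444844]
 [238.19222036 173.89255397]]
red pred [[280.30373886 237.2482736 ]
 [316.81912504 170.63580899]
 [238.06721857 174.0641379 ]]
```

View pics/w7c.png

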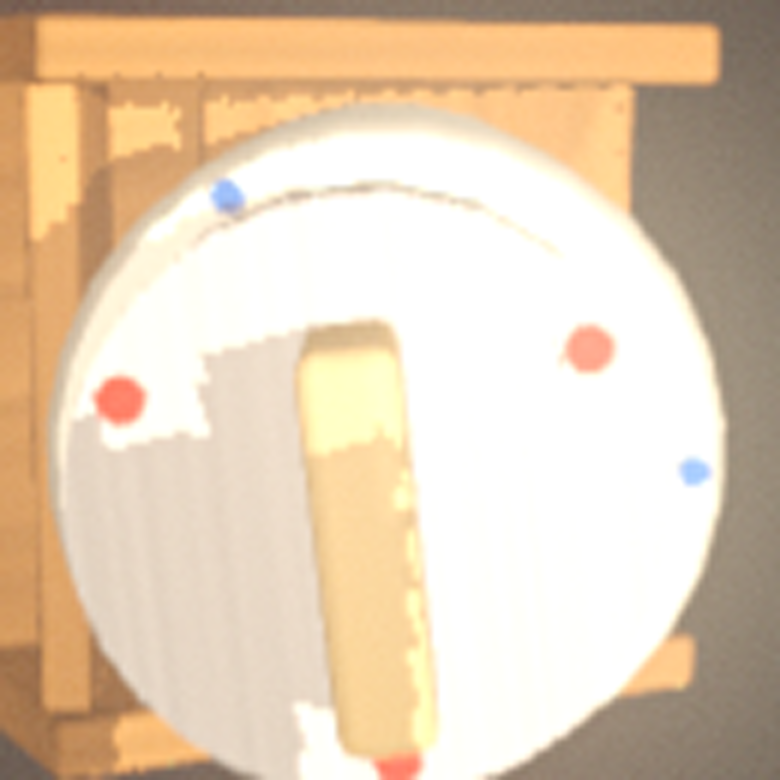

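View pics/s7.png

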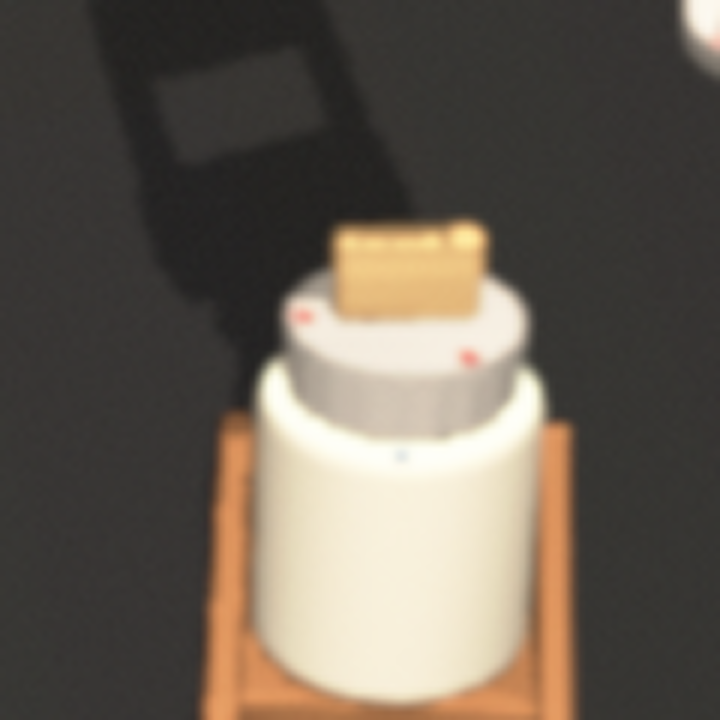

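Releasing the lid let it turn back about 4°, to roughly 83°: its dots are now at full-image (313,168) and (235,177). I'll measure the lid and re-grip it square to the bar, screw it to the stop again, and release without any twist.

Run:
```python
from h import *
import pickle
c=pickle.load(open('w7.pkl','rb'))
# tool z of lid top: TCP lid-h 144.1 -> lid top depth along tool z
im=c['color'].astype(float); D=[]
for u,v in((313,168),(235,177),(281,237)):
    w=im[v-8:v+9,u-8:u+9]; b=np.clip(w[...,0]-w[...,1]-40,0,None);b[w[...,1]-w[...,2]>50]=0; yy,xx=np.mgrid[-8:9,-8:9]
    D.append([u+(b*xx).sum()/b.sum(),v+(b*yy).sum()/b.sum()])
D=np.array(D[:2]); print(D)
J=jarT()
for hh in(-.0015,-.001,0):
  def f(q):
    a=np.deg2rad(np.array([120,240])+q[2]); d=np.c_[q[0]+.0395*np.cos(a),q[1]+.0395*np.sin(a),[.119+hh+.028]*2]@J[:3,:3].T+J[:3,3]
    return (proj(c,d)-D).ravel()
  s=least_squares(f,[0,0,-85],x_scale=[.01,.01,1]); print(hh,s.x,s.fun)
C=cloud(c); Q=(C.reshape(-1,3)-J[:3,3])@J[:3,:3]; rr=np.hypot(Q[:,0],Q[:,1])
m=(rr<.044)&(Q[:,2]>.135)&(Q[:,2]<.156)
A=np.c_[Q[m,:2],np.ones(m.sum())]; print('lid top plane',np.linalg.lstsq(A,Q[m,2],rcond=None)[0])
m=(rr>.0475)&(rr<.053)&(Q[:,2]>.106)&(Q[:,2]<.12); A=np.c_[Q[m,:2],np.ones(m.sum())]; print('shoulder',m.sum(),np.linalg.lstsq(A,Q[m,2],rcond=None)[0])
m=(rr<.045)&(Q[:,2]>.172)&(Q[:,2]<.2); b=Q[m]; print('bar top z',np.median(b[:,2]),b.mean(0)); u,S,V=np.linalg.svd(b[:,:2]-b[:,:2].mean(0),full_matrices=False); print('bar dir',np.rad2deg(np.arctan2(V[0,1],V[0,0])),'mid',(np.percentile(b@np.r_[V[0],0],[1,99]).mean())*V[0]+(np.percentile(b@np.r_[V[1],0],[1,99]).mean())*V[1])
```

```text
[[312.80067189 167.75755879]
 [234.46074271 176.25888594]]
-0.0015 [-2.10949523e-03  2.12495087e-04 -8.32880888e+01] [-0.13124202  0.01156858  0.13212381 -0.01818297]
-0.001 [-2.10338807e-03  2.83691485e-04 -8.32876795e+01] [-0.06916876  0.00609483  0.06963427 -0.00958642]
0 [-2.09117571e-03  4.26071592e-04 -8.32868564e+01] [ 0.05557067 -0.00489309 -0.05594593  0.00770729]
lid top plane [0.00204477 0.00345049 0.14555355]
shoulder 1004 [ 0.00157887 -0.00089795  0.11355481]
bar top z 0.1811802281383074 [-0.00204411  0.00193868  0.18099754]
bar dir -83.28535793097367 mid [-0.00204323  0.00109685]
```

```bash
cat >> h.py <<'E'
def tool_lid(h,alpha,x=-.0021,y=.0005):
    T=_old(h,alpha); J=jarT(); T[:3,3]+=J[:3,:3]@[x,y,0]; return T
E
python3 - <<'E'
from h import *
C=plan(tool_lid(.07,-83.3),vl=.03)
plan(tool_lid(.0500,-83.3),T0=C,n=3)
E
```

```text
dist 0.123 rot 6.2 n 5
"linear": [[0.0004, -0.0002, 0.0246], [0.0003, -0.0003, 0.0247], [0.0004, -0.0002, 0.0246], [0.0003, -0.0003, 0.0246], [0.0004, -0.0002, 0.0247]] 
"rotation": [[-0.0, -0.0, -1.2], [-0.1, -0.0, -1.3], [0.0, -0.0, -1.2], [-0.0, -0.0, -1.3], [-0.1, -0.0, -1.2]]
dist 0.020 rot 0.0 n 3
"linear": [[0.0, -0.0, 0.0067], [0.0, -0.0, 0.0066], [0.0, -0.0, 0.0067]] 
"rotation": [[0.0, -0.0, -0.0], [0.0, -0.0, -0.0], [0.0, -0.0, -0.0]]
```

>>> servo_tool(linear=[[0.0004, -0.0002, 0.0246], [0.0003, -0.0003, 0.0247], [0.0004, -0.0002, 0.0246], [0.0003, -0.0003, 0.0246], [0.0004, -0.0002, 0.0247], [0, 0, 0]], rotation=[[0, 0, -1.2], [0, 0, -1.3], [0, 0, -1.2], [0, 0, -1.3], [-0.1, 0, -1.2], [0, 0, 0]])

```text
time_s: 21.2
eef_pos: [0.5427, 0.0634, 0.2125]
ee_rot: [2.661, 0.055, 1.413]
force: [-0.0, 0.1, -0.8]
gripper_width: 0.0523
```

Run:
```python
from h import *
C=plan(tool_lid(.0500,-83.3),n=3)
```

```text
dist 0.019 rot 0.3 n 3
"linear": [[0.0001, 0.0003, 0.0062], [0.0, 0.0004, 0.0061], [0.0001, 0.0003, 0.0062]] 
"rotation": [[-0.1, 0.0, -0.0], [-0.1, 0.0, -0.0], [-0.1, 0.0, -0.0]]
```

>>> servo_tool(linear=[[0.0001, 0.0003, 0.0062], [0, 0.0004, 0.0061], [0.0001, 0.0003, 0.0062], [0, 0, 0], [0, 0, 0]], rotation=[[-0.1, 0, 0], [-0.1, 0, 0], [-0.1, 0, 0], [0, 0, 0], [0, 0, 0]])

```text
time_s: 21.82
eef_pos: [0.5528, 0.0617, 0.2001]
ee_rot: [2.649, 0.055, 1.414]
force: [-0.3, 0.1, 0.9]
gripper_width: 0.0523
```

Run:
```python
from h import *
rep(-83.3);C=plan(tool_lid(.0500,-83.3),n=1)
```

```text
t 21.82 lid h(mm) 2.71 lateral jar mm [-0.01  2.21] rot err [-0.41  0.04  0.  ] F tool [ 0.05  0.19 -0.92] M [ 0.35 -0.1  -0.03] w 0.0523 q6 0.44
dist 0.004 rot 0.4 n 1
"linear": [[-0.0005, -0.0023, 0.0027]] 
"rotation": [[0.4, -0.0, -0.0]]
```

>>> servo_tool(linear=[[-0.0005, -0.0023, 0.001], [0, 0, 0], [0, 0, 0]], rotation=[[0.4, 0, 0], [0, 0, 0], [0, 0, 0]])

```text
time_s: 22.2
eef_pos: [0.5512, 0.0613, 0.198]
ee_rot: [2.656, 0.055, 1.414]
force: [0.0, -0.7, 0.1]
gripper_width: 0.052
```

Run:
```python
from h import *
rep(-83.3);C=plan(tool_lid(.0500,-83.3),n=1)
```

```text
t 22.20 lid h(mm) 1.60 lateral jar mm [-2.25  1.43] rot err [-0.    0.04  0.01] F tool [-0.71  0.14  0.01] M [ 0.37 -0.04 -0.04] w 0.052 q6 0.43
dist 0.002 rot 0.0 n 1
"linear": [[0.0001, 0.0, 0.0016]] 
"rotation": [[0.0, -0.0, -0.0]]
```

Good. Closing the gripper.

>>> servo_tool(linear=[[0, 0, 0.0015], [0, 0, 0], [0, 0, 0], [0, 0, 0], [0, 0, 0], [0, 0, 0], [0, 0, 0]], rotation=[[0, 0, 0], [0, 0, 0], [0, 0, 0], [0, 0, 0], [0, 0, 0], [0, 0, 0], [0, 0, 0]], gripper=-1, grip_force=40)

```text
time_s: 23.08
eef_pos: [0.5519, 0.0611, 0.1967]
ee_rot: [2.656, 0.055, 1.414]
force: [-0.9, 0.6, -0.4]
gripper_width: 0.0133
```

Run:
```python
from h import *
rep(-83.3)
```

```text
t 23.07 lid h(mm) 0.03 lateral jar mm [-2.23  1.43] rot err [0.   0.04 0.01] F tool [ 0.47 -0.99 -0.13] M [ 0.26 -0.06 -0.12] w 0.0133 q6 0.43
```

>>> servo_tool(linear=[[0, 0, 0], [0, 0, 0], [0, 0, 0]], rotation=[[0, 0, 1.5], [0, 0, 1.5], [0, 0, 0]])

```text
time_s: 23.45
eef_pos: [0.553, 0.061, 0.1973]
ee_rot: [2.651, 0.03, 1.367]
force: [2.4, -2.4, 1.0]
gripper_width: 0.0137
```

Run:
```python
from h import *
rep(-86.3)
```

```text
t 23.45 lid h(mm) 0.11 lateral jar mm [-0.86  1.53] rot err [-0.14  0.06  0.02] F tool [-1.94  2.95  0.5 ] M [-0.24 -0.34 -0.17] w 0.0137 q6 0.49
```

>>> servo_tool(linear=[[0, 0, 0], [0, 0, 0]], rotation=[[0, 0, 1.5], [0, 0, 0]])

```text
time_s: 23.7
eef_pos: [0.5532, 0.0608, 0.1975]
ee_rot: [2.65, 0.018, 1.345]
force: [3.5, -4.3, 1.7]
gripper_width: 0.0137
```

Run:
```python
from h import *
rep(-87.8)
```

```text
t 23.70 lid h(mm) 0.14 lateral jar mm [-0.53  1.46] rot err [-0.17  0.05 -0.04] F tool [-3.42  4.65  0.67] M [-0.59 -0.58 -0.44] w 0.0137 q6 0.51
```

>>> servo_tool(linear=[[-0.0005, 0.001, 0], [0, 0, 0], [0, 0, 0]], rotation=[[0, 0, 0.5], [0, 0, 0.5], [0, 0, 0]])

```text
time_s: 24.08
eef_pos: [0.5533, 0.0605, 0.1976]
ee_rot: [2.651, 0.01, 1.33]
force: [4.5, -2.2, 2.8]
gripper_width: 0.0137
```

Run:
```python
from h import *
rep(-88.8)
c=cam('wrist'); print(lid_in_hand(c,[(348,214),(206,216)])); save(c,'w8.png')
```

```text
t 24.07 lid h(mm) 0.12 lateral jar mm [-0.33  1.23] rot err [-0.1   0.07 -0.05] F tool [-1.06  5.64 -0.16] M [-0.63 -0.26 -0.67] w 0.0137 q6 0.52
(array([[348.55450692, 216.64119808],
       [206.911388  , 219.11673843]]), array([6.28326861e-05, 1.91119524e-04, 1.03109339e+00]), array([ 0.26080032,  0.00810475, -0.26142077,  0.01825428]))
```

View pics/w8.png

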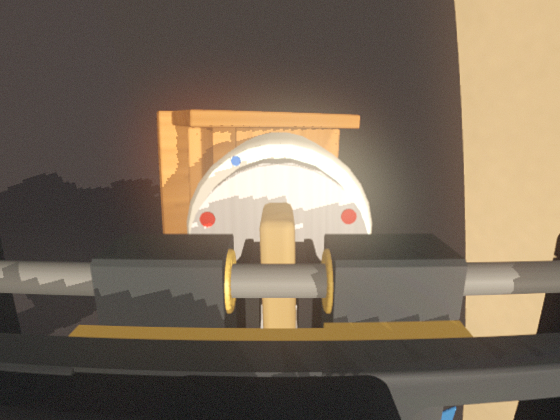

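The lid is at about 87.8° with the stop torque present. I'll unload the lateral force and twist before opening.

>>> servo_tool(linear=[[-0.0003, 0.001, 0], [0, 0, 0]], rotation=[[0, 0, -0.3], [0, 0, 0]])

```text
time_s: 24.38
eef_pos: [0.5534, 0.0603, 0.1976]
ee_rot: [2.653, 0.012, 1.334]
force: [3.3, 1.1, 1.7]
gripper_width: 0.0138
```

Run:
```python
from h import *
rep(-88.5)
c=cam('wrist'); print(lid_in_hand(c,[(348,214),(206,216)]))
```

```text
t 24.38 lid h(mm) 0.11 lateral jar mm [-0.25  1.04] rot err [-0.    0.07  0.01] F tool [ 1.87  3.37 -0.14] M [-0.43  0.25 -0.61] w 0.0138 q6 0.51
(array([[348.72830336, 216.85758963],
       [207.02921201, 218.78373987]]), array([9.06480437e-05, 1.89212387e-04, 7.99925687e-01]), array([ 0.24070836,  0.00851284, -0.24116333,  0.01580113]))
```

>>> servo_tool(linear=[[0.0003, 0.0009, 0], [0, 0, 0]], rotation=[[0, 0, -0.5], [0, 0, 0]])

```text
time_s: 24.68
eef_pos: [0.5535, 0.0603, 0.1976]
ee_rot: [2.655, 0.016, 1.341]
force: [2.5, 1.4, 2.5]
gripper_width: 0.0138
```

Run:
```python
from h import *
rep(-88)
c=cam('wrist'); print(lid_in_hand(c,[(348,214),(206,216)]))
```

```text
t 24.68 lid h(mm) 0.01 lateral jar mm [-0.11  1.05] rot err [0.1  0.03 0.03] F tool [ 1.89  3.03 -1.31] M [-0.17  0.41 -0.48] w 0.0138 q6 0.5
(array([[348.83122341, 217.25898211],
       [207.21144955, 218.4360816 ]]), array([7.35535204e-05, 1.59990587e-04, 4.85840916e-01]), array([ 0.28344468,  0.01166764, -0.28380243,  0.01694928]))
```

>>> servo_tool(linear=[[0.0004, 0.0008, 0], [0, 0, 0]], rotation=[[0, 0, -0.5], [0, 0, 0]])

```text
time_s: 24.98
eef_pos: [0.5536, 0.0603, 0.1976]
ee_rot: [2.657, 0.021, 1.348]
force: [-2.6, 2.0, 3.9]
gripper_width: 0.0137
```

Run:
```python
from h import *
rep(-87.5)
c=cam('wrist'); print(lid_in_hand(c,[(348,214),(206,216)]))
```

```text
t 24.98 lid h(mm) 0.03 lateral jar mm [-0.03  1.05] rot err [ 0.19 -0.01  0.05] F tool [ 1.29 -0.82 -4.91] M [ 0.24  0.21 -0.26] w 0.0137 q6 0.49
(array([[348.96318326, 217.57655625],
       [207.35026035, 217.97682824]]), array([1.06494761e-04, 1.23500587e-04, 1.59552150e-01]), array([ 0.29281877,  0.01381238, -0.29299955,  0.01573353]))
```

Nearly load-free, with the lid at about −87.3°. Releasing slowly.

>>> servo_tool(linear=[[0, 0, -0.0002], [0, 0, 0]], rotation=[[0, 0, 0], [0, 0, 0]], grip_force=5)

```text
time_s: 25.28
eef_pos: [0.5537, 0.0602, 0.1977]
ee_rot: [2.657, 0.021, 1.348]
force: [-2.4, 0.9, 1.4]
gripper_width: 0.0139
```

>>> servo_tool(linear=[[0, 0, 0], [0, 0, 0], [0, 0, 0], [0, 0, 0], [0, 0, 0]], rotation=[[0, 0, 0], [0, 0, 0], [0, 0, 0], [0, 0, 0], [0, 0, 0]], gripper=0.2)

```text
time_s: 25.9
eef_pos: [0.555, 0.0603, 0.1986]
ee_rot: [2.653, 0.02, 1.349]
force: [0.1, 0.6, 0.9]
gripper_width: 0.0504
```

Run:
```python
from h import *
rep(-87.5)
c=cam('wrist'); save(c,'w9.png'); print(lid_in_hand(c,[(348,214),(206,216)]))
```

```text
t 25.90 lid h(mm) 0.23 lateral jar mm [1.6  1.42] rot err [0.   0.04 0.01] F tool [ 0.63  0.43 -0.84] M [ 0.34 -0.09 -0.05] w 0.0504 q6 0.49
(array([[339.51117643, 213.63098461],
       [198.19337036, 222.49432945]]), array([-1.91263643e-06, -3.26179630e-03,  3.72312163e+00]), array([ 0.22904378, -0.00552019, -0.23189507,  0.02899982]))
```

View pics/w9.png

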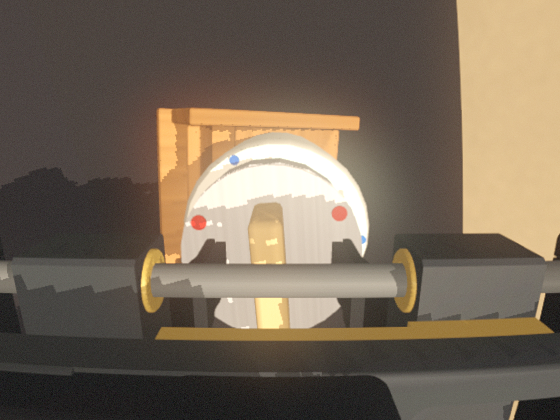

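>>> servo_tool(linear=[[0, 0, -0.01], [0, 0, -0.03], [0, 0, -0.04], [0, 0, -0.04], [0, 0, -0.03], [0, 0, 0], [0, 0, 0], [0, 0, 0]], rotation=[[0, 0, 0], [0, 0, 0], [0, 0, 0], [0, 0, 0], [0, 0, 0], [0, 0, 0], [0, 0, 0], [0, 0, 0]])

```text
time_s: 26.95
eef_pos: [0.4866, 0.0783, 0.3297]
ee_rot: [2.656, 0.021, 1.349]
force: [-0.3, -0.9, 0.2]
gripper_width: 0.0524
```

Run:
```python
from h import *
import pickle
rep(-87.5); c=cam('wrist'); save(c,'w10.png',(215,110,345,240),6)
im=c['color'].astype(float); 
hsv=cv2.cvtColor(c['color'],cv2.COLOR_RGB2HSV)
J=jarT(); a=np.deg2rad([-83.5+120,-83.5+240]); g=proj(c,np.c_[-.002+.0395*np.cos(a),.0395*np.sin(a),[.1455]*2]@J[:3,:3].T+J[:3,3]); D=[]
for u,v in g.astype(int):
    w=im[v-8:v+9,u-8:u+9]; b=np.clip(w[...,0]-w[...,1]-40,0,None); yy,xx=np.mgrid[-8:9,-8:9]
    D.append([u+(b*xx).sum()/b.sum(),v+(b*yy).sum()/b.sum()])
D=np.array(D); print(g,D)
def f(q):
    a=np.deg2rad(np.array([120,240])+q[2]); d=np.c_[q[0]+.0395*np.cos(a),q[1]+.0395*np.sin(a),[.1455]*2]@J[:3,:3].T+J[:3,3]
    return (proj(c,d)-D).ravel()
s=least_squares(f,[0,0,-85],x_scale=[.01,.01,1]); print(s.x,s.fun)
C=cloud(c); Q=(C.reshape(-1,3)-J[:3,3])@J[:3,:3]; rr=np.hypot(Q[:,0],Q[:,1])
m=(rr<.042)&(Q[:,2]>.135)&(Q[:,2]<.156); A=np.c_[Q[m,:2],np.ones(m.sum())]; t=np.linalg.lstsq(A,Q[m,2],rcond=None)[0]
m=(rr>.0475)&(rr<.053)&(Q[:,2]>.106)&(Q[:,2]<.12); A=np.c_[Q[m,:2],np.ones(m.sum())]; sh=np.linalg.lstsq(A,Q[m,2],rcond=None)[0]; print(t,sh,'lid h mm',(t[2]-sh[2]-.032)*1e3)
cam_t=cam('top'); save(cam_t,'t10.png')
```

```text
t 26.95 lid h(mm) 149.17 lateral jar mm [0.66 1.08] rot err [0.16 0.   0.  ] F tool [-1.   -0.02 -0.25] M [ 0.32 -0.13 -0.01] w 0.0524 q6 0.36
[[312.76432763 169.66952277]
 [235.66628006 175.02743322]] [[313.01898734 169.87111623]
 [235.6697861  175.17566845]]
[-1.89627177e-03 -1.49918929e-04 -8.35523595e+01] [-0.12645817  0.00607259  0.12716951 -0.01230112]
[0.00050018 0.00331363 0.14555917] [ 0.00263843 -0.00269862  0.11356616] lid h mm -0.006993452864367811
```

View pics/t10.png

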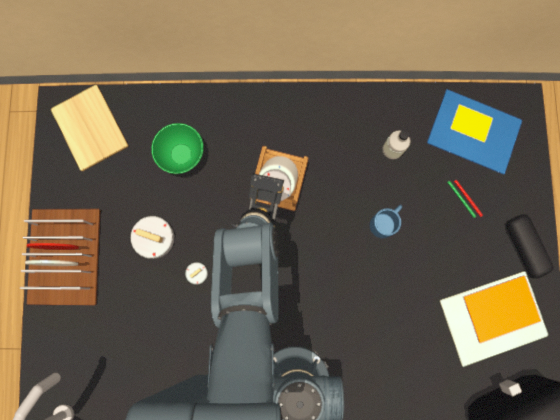

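View pics/w10.png

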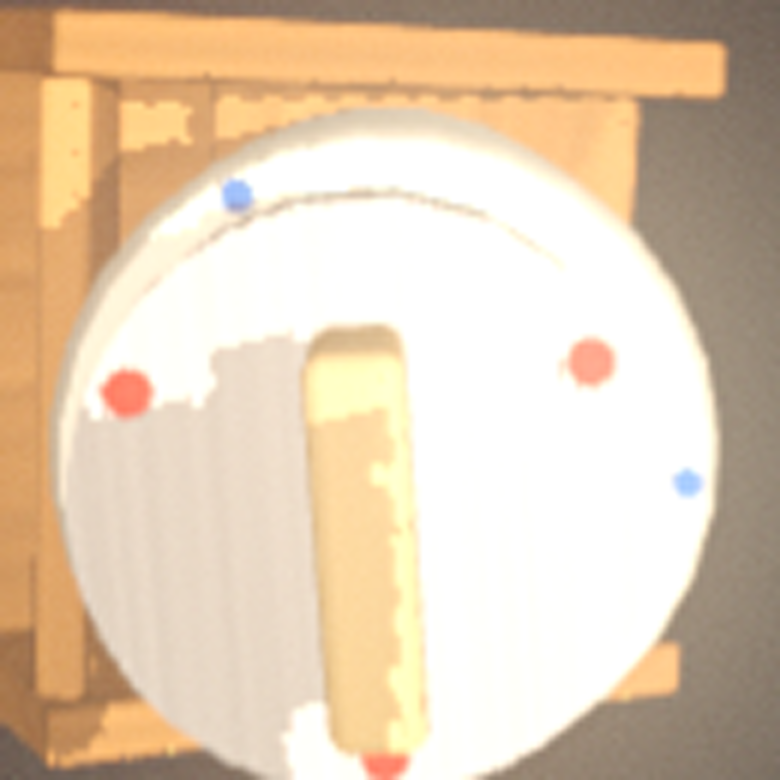

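Both releases left the lid in the same place: square, fully down (about 0 mm above the seat) and about 83.5° clockwise. When let go it slides about 2 mm downhill within its play and leans on the stop. The mug (387,222), bowl (178,148) and soap bottle (396,145) are where they were.

```bash
python3 -c "
from workcell import r
print(r.finish_job())"
```

```text
the job is handed in; nothing more can be done
None
```

The lid is screwed down on the jar, released, and handed in at about 27 s. One check is slightly off: at rest the red dots are about 83.5° clockwise of the blue dots, not 87°.

- **What I did:** I took the 91 mm lid and set it on top of the thread with its red dots midway between the blue dots. I turned it backwards about 45°, when the thread let go, then about 10° more, and pushed it lightly down into the entries. Then I screwed it clockwise to the stop and let go.
- **Second tightening:** After the first release the lid had turned back about 4°. I gripped it again, turned it to the stop (about 87.5°), took off the twist and let go, and it settled back by the same amount.
- **Last checks:** The lid sits square and fully down, with its height above the seat measured at about 0 mm. It slid about 2 mm downhill in its play when released, which I think accounts for the missing 3.5°. It was touching nothing, forces stayed low throughout, and the mug, bowl and soap bottle stand where they were.
- **Disagreement:** All heights measured through contact came out about 1.4 mm lower than the camera fit, which is within the calibration error. I allowed for it.

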